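Load a soldering pallet with three boards, hold-down bar and weight

TASK

Load the soldering pallet: seat the three boards flat in its nests, white pin headers along the side of the solder slots (the side of the pallet nearer the robot), with the terminal-block board next to the red tag, the transformer board in the middle and the relay board beyond it, next to the grey end block. Then lower the hold-down bar over the two guide posts so that it lies flat across all three components, and stand the brass weight upright on the middle of the bar's raised boss. Set everything down gently rather than letting it drop, and leave the flux bottle, the screwdriver and the hex key set where they are.

Things in the scene. Friction and masses are not known exactly. Their poses are not given: they have to be found in the camera images.
- board_terminal_mid (a point): terminal-block board: green board 60 x 44 mm (x, y), 2 mm thick, 90 g. Hold it by its middle part, a light grey terminal block with four screw heads on top: 24 (x) x 34 (y) mm, from 2 to 28 mm above the underside. White pin header 34 mm long, to 10 mm above the underside, along the -x edge (x = -26.5 mm); small parts to 9 mm at the +x side. Point: board's centre, 14 mm above its underside; z up.
- board_trafo_mid (a point): transformer board: green board 60 x 44 mm (x, y), 2 mm thick, 90 g. Hold it by its middle part, a transformer, black at both ends and yellow in the middle: 24 (x) x 34 (y) mm, from 2 to 28 mm above the underside. White pin header 34 mm long, to 10 mm above the underside, along the -x edge (x = -26.5 mm); small parts to 9 mm at the +x side. Point: board's centre, 14 mm above its underside; z up.
- board_relay_mid (a point): relay board: green board 60 x 44 mm (x, y), 2 mm thick, 90 g. Hold it by its middle part, a blue relay: 24 (x) x 34 (y) mm, from 2 to 28 mm above the underside. White pin header 34 mm long, to 10 mm above the underside, along the -x edge (x = -26.5 mm); small parts to 9 mm at the +x side. Point: board's centre, 14 mm above its underside; z up.
- bar_mid (a point): aluminium hold-down bar 222 (y) x 30 (x) mm, 260 g, rubber underside. Bar 3 to 13 mm above its underside; central boss 36 (x) x 68 (y) mm, 12 to 25 mm, flat top with dark ring: grip across the boss (x). Hole 13 mm at y = -99, slot 13 x 17 mm at y = +99 mm; fits either way round. Point: centre, 12.5 mm above the underside; z up. Seated, its underside is 38 mm above the bench.
- weight_mid (a point): brass hold-down weight, round, 40 mm across, 58 mm high, 0.5 kg, with a narrower knob at the top; its lower 30 mm are a plain cylinder to grip. The point is its centre, 29 mm above its underside; z up.
- pallet: soldering pallet, fixed plate 120 (x) x 254 (y) x 10 mm. Origin: centre of underside, on the bench; -x side (dark solder slots) faces the robot. Nests at x 0, y -56, 0, 56 mm, floor 10 mm up; black walls to 18 mm up leave 1.5 mm round a board at the floor, 4.5 mm at the top; board axes go parallel to the pallet's. Posts 8 mm thick at x 0, y -99, 99 mm, to 58 mm up, top 12 mm conical.
- tag: red tag block, 44 x 18 x 14 mm, with a white dot on top, on the pallet plate at one end of the row: at pallet y = +116 or -116 mm (a like grey block is at the other end). Origin: centre of its underside, 10 mm above the bench. The nest centres are 60, 116 and 172 mm from it.
- flux_bottle_mid (a point): bystander: cream flux bottle with a red pointed cap, 43 mm across, 130 mm high, the point half-way up; not to be disturbed
- driver_mid (a point): bystander: screwdriver with orange handle lying flat, 25 x 176 x 25 mm, the point at its centre; not to be disturbed
- hex_keys_mid (a point): bystander: red folding hex key set lying flat, 26 x 85 x 18 mm, the point at its centre; not to be disturbed
Things that resemble listed ones, but are neither listed nor needed, are in the scene too. What is shaped like the part that bears weight_mid but pink is not meant.

How it is judged:
By the outcome, as a careful person would: the job done as asked, in the order asked, and still so for the second after the job is handed in, with the robot touching nothing.
It also fails if it takes over 104 s, if anything falls off the work surface, if the arm or the gripper's body presses on something with over 40 N, if the wrist force passes 120 N, or if a joint passes its speed limit or range.

ROBOT

A 7-joint arm with a two-finger parallel gripper is mounted at the origin on a cart in front of the work surface, level with it; the furniture and walls round the work are solid. World frame = base frame: x ahead of the robot, y to its left, z up, the work surface at z = 0. Lengths are in mm, angles in rad, forces in N, time in s.
With the tool pointing down it reaches from about 400 to 900 mm from the base axis. Payload 5.5 kg.
Tool frame: the origin (TCP) lies between the finger pads; the fingertips stand env.tip_extent ahead of it and the grasp point (between the pads) lies 11 mm behind it (env.tip_extent is the distance from the TCP to the fingertips, in mm); z points along the fingers, y is the direction in which the jaws open and shut (so a half turn about z gives the same grasp; the last joint's range is limited). The gripper opens to 85 mm and grips with 20 to 120 N. Pads are 22 mm wide; open, the fingers measure 114 mm over their backs; the gripper's body (76 mm by 85 mm) begins 54 mm behind the grasp point. The pads swing forward as they close: fully open they stand 13 mm farther back than shut.
Start: joints at [-0.887, 0.501, -0.427, 1.55, 0.221, 1.138, -0.21], TCP at [265.483, 593.311, 239.31] pointing down, gripper open.
Joint ranges: [-2.88, 2.88], [-0.31, 2.03], [-1.54, 1.56], [0.2, 2.42], [-1.41, 4.55], [0.19, 2.02], [-2.57, 2.57]. Speed limits (rad/s): [2.57, 2.57, 3.14, 3.14, 3.14, 3.14, 3.14].

INTERFACE

Orientations are given as a unit quaternion [x, y, z, w].
In Python, from bench import sensors, optics, workorder, spot_in, spot_point, env gives the robot as it stands.
- The arm moves only by the shell command python3 -m crank 'ROWS' [OPENING] [FORCE]. ROWS is JSON, a list of rows, each an object of numbers: "x", "y", "z": the shift along the tool's x, y, z normalised to -1 to 1, where 1 is 0.08 m; "turn": the turn about the tool's z normalised to -1 to 1, where 1 is 120 degrees. A call has exactly 5 rows; each row is the pose to reach, as a shift and turn from the pose measured when the call began, along the tool's axes at that moment; what a row does not reach only later rows make up. A row lasts 1/12 s, in which the tool goes at most 41.7 mm and 7.16 degrees, less where a joint would pass 70% of its speed; a pose out of reach is approached as far as the arm can. A call with a number of a shift or a turn outside -1 to 1 is refused whole. A call with a gripper value outside its range is refused whole. OPENING is the closure, from 0 (fully open) to 1 (shut), set as the call begins (- or left out, the last holds). The fingers move at their own pace and stop on an object; FORCE is the grip in N (left out, the last holds). Time passes only in rows, so rows that repeat a pose let the fingers close, or fill a call up. It gives the time, the measured TCP pose, the force and the opening at its end, in the units of the state.
- sensors.get_obs(): the state, without advancing time (a new reading comes with each control period).
- optics.read_camera(name): name is "scene" or "side" or "wrist"; returns the picture (400x640x3 uint8, red, green, blue); there is no depth.
- optics.camera_model(name): a dict with "fov_y" (degrees; the focal length in pixels is half the picture's height over the tangent of half this angle, whatever the lens; pixels are square), "cx", "cy" (the principal point, pixels), "k1" (the pictures are not rectified: a ray, as slopes to the right and down, at radius r is drawn at 1 + k1 r^2 times it, then the intrinsics apply), "origin" and "rotation" of the camera in the world; the wrist camera has in their place "tool_from_camera" (4x4, takes a point from camera to tool coordinates, whose origin is the TCP and whose axes are the flange's). Camera axes: x right, y up, looking along -z (the intrinsics and any distortion apply to the point x, -y, -z); pixel columns grow to the right and rows downward; lengths in mm; the calibration is good to about 2 mm. A picture is of the moment at which its call begins: read the wrist's pose just before it. camera_model takes no time and is no camera call.
- workorder.sign_off(): hands the job in, once; it reports no verdict.
Trained networks look in the newest picture that a camera, given by its name, has taken for a name from the list of things; names that differ only in an ending like _2 or _b are one class to them, and where a whole thing is asked for, a point or a joint stands for the part that bears it (a point fixed in the world has none). Each returns a list of dicts, best first, with "confidence" (0 to 1); they miss things now and then, are a little off and sometimes report something else, mostly with a low value. They report only what shows in the picture. A call takes as long as a camera call. They do not tell look-alikes from the thing itself.
- spot_in(target, camera): "location" ([x, y, z] in mm, in world coordinates, good to about 4 mm: the middle of the surface that is visible of it).
- spot_point(target, camera): "location" ([x, y, z] in mm, in world coordinates, good to about 4 mm: a listed point, or the origin of a listed thing).
The state is a dict: "clock": time; "joint_pos": joint angles; "joint_velocities": joint speeds; "effort": joint torques, N m; "tcp_pos": TCP position; "orientation": TCP orientation; "wrist_force": force on the tool from outside, world axes, zero at the start; "torque": the same for the moment, N m; "gripper_width": finger opening in mm.
Only numpy, scipy, OpenCV 4.12 (cv2) and the standard library are available. Lean on these libraries where they do the work, as an engineer would, in place of code of your own. Each camera call takes 0.05 s, during which the arm holds its last target.

## Working session

There is one attempt and no reset: what is moved stays moved. The work goes in short steps, Python scripts to look and compute and a shell command to move; the robot and the scene stay as the last step left them, time stands still between calls to the robot, and variables do not carry over. Pictures are saved under pics/ and viewed, and the job is handed in when it is done.

```bash
ls -la; mkdir -p pics; python3 - <<'E'
from bench import sensors, optics, env
import cv2
o=sensors.get_obs(); print({k:(v if not hasattr(v,'round') else v) for k,v in o.items()}); print(env.tip_extent, [a for a in dir(env) if a[0]!='_'])
for n in ['scene','side','wrist']:
    im=optics.read_camera(n); cv2.imwrite(f'pics/{n}0.png',im[:,:,::-1]); print(n,optics.camera_model(n))
E
```

```text
total 12
drwxr-xr-x  3 agent agent 4096 Dec  7 05:12 .
drwxr-xr-x 23 root  root  4096 Dec  7 05:12 ..
drwxr-xr-x  2 agent agent 4096 Dec  7 05:12 pics
{'clock': 0.0, 'joint_pos': array([-0.88678144,  0.50187252, -0.42679422,  1.55143128,  0.22079251,
        1.13827754, -0.21028889]), 'joint_velocities': array([ 0.0007356 ,  0.00084934,  0.00084489, -0.00168659,  0.00105509,
       -0.00089783,  0.00097326]), 'effort': array([ 9.97317693e-04, -5.69532931e+01, -5.81603363e+00, -2.80923772e+01,
        1.04036409e-02,  1.22925971e-02,  1.07151271e-05]), 'tcp_pos': array([265.29210415, 592.67021868, 238.25190041]), 'orientation': array([ 2.08828084e-01,  9.77951889e-01, -9.35493483e-04, -2.44455977e-04]), 'wrist_force': array([-0.39481771,  0.08150699, -0.25411588]), 'torque': array([ 0.00087543, -0.03181215, -0.00370299]), 'gripper_width': 85.40562033585974}
8.0 ['MotionError', 'tip_extent']
scene {'fov_y': 45.605020020587816, 'cx': 314.1408874647993, 'cy': 200.35293118347371, 'k1': -0.1374275698025914, 'origin': array([-474.44078728,  554.89537768,  546.6726653 ]), 'rotation': array([-0.28869527,  0.46248062,  0.71251513, -0.4416887 ])}
side {'fov_y': 42.84300280622062, 'cx': 323.00365584953335, 'cy': 204.90179172775123, 'k1': -0.002040374244657159, 'origin': array([  72.99881816, 1219.78969274, 1025.82546579]), 'rotation': array([-0.08177749,  0.43749745,  0.88021398, -0.16471723])}
wrist {'fov_y': 60.73291638936049, 'cx': 324.6386343591126, 'cy': 198.76393778612416, 'k1': -0.06516712057261533, 'tool_from_camera': array([[ 8.11278004e-04,  9.62003941e-01,  2.73034357e-01,
         7.00159397e+01],
       [ 9.99999301e-01, -5.45450745e-04, -1.04950774e-03,
         1.54124705e+00],
       [-8.60703786e-04,  2.73035017e-01, -9.62003710e-01,
        -1.34287909e+02],
       [ 0.00000000e+00,  0.00000000e+00,  0.00000000e+00,
         1.00000000e+00]])}
```

View pics/scene0.png

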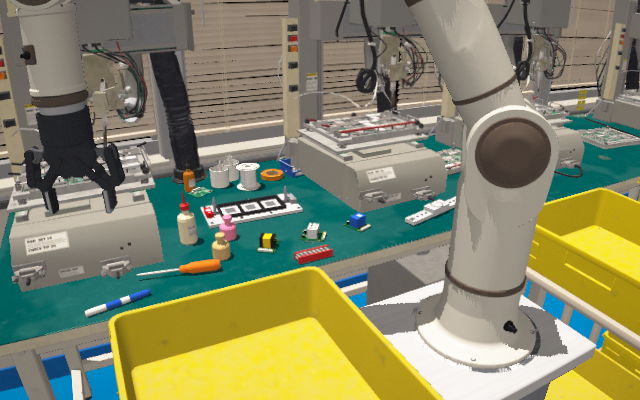

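View pics/side0.png

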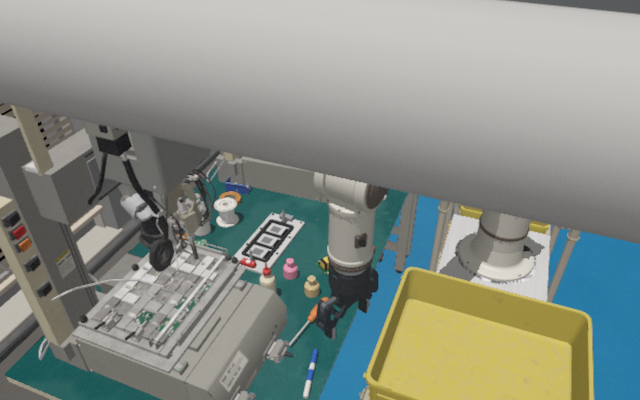

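View pics/wrist0.png

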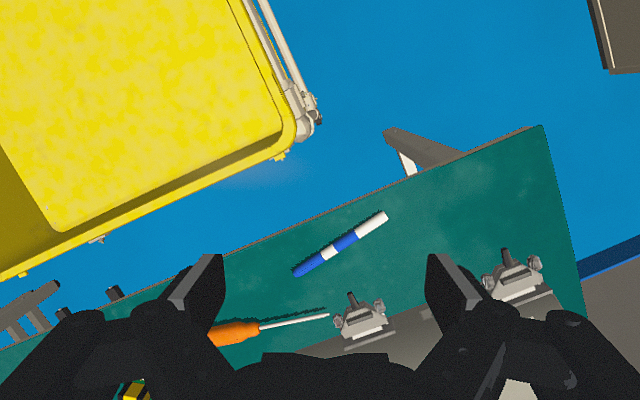

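Scene view: pallet about (253,208) with the red tag at (209,212). The three boards are at (267,242) trafo, (313,232) terminal and (358,221) relay. The bar is at (432,210), the brass weight at (222,247) and the pink look-alike at (228,229). Flux bottle is at (187,225), hex keys (313,254), driver (200,268). Now the networks.

```bash
cat > h.py <<'E'
from bench import sensors, optics, spot_in, spot_point, env
import numpy as np, cv2
from scipy.spatial.transform import Rotation as R
def cam(name,obs=None):
    m=optics.camera_model(name); f=200/np.tan(np.radians(m['fov_y'])/2)
    if name=='wrist':
        obs=obs or sensors.get_obs(); T=np.eye(4);T[:3,:3]=R.from_quat(obs['orientation']).as_matrix();T[:3,3]=obs['tcp_pos']
        T=T@m['tool_from_camera']; return m,f,T[:3,:3],T[:3,3]
    return m,f,R.from_quat(m['rotation']).as_matrix(),np.array(m['origin'])
def proj(P,c):
    m,f,Rm,o=c; p=(np.atleast_2d(P)-o)@Rm; K=np.array([[f,0,m['cx']],[0,f,m['cy']],[0,0,1]])
    q=p*np.array([1,-1,-1]); r,_=cv2.projectPoints(q.reshape(-1,1,3).astype(float),np.zeros(3),np.zeros(3),K,np.array([m['k1'],0,0,0,0.])); return r.reshape(-1,2)
def unproj(uv,c,z):
    m,f,Rm,o=c; K=np.array([[f,0,m['cx']],[0,f,m['cy']],[0,0,1]])
    s=cv2.undistortPoints(np.array(uv,float).reshape(-1,1,2),K,np.array([m['k1'],0,0,0,0.])).reshape(-1,2)
    d=np.c_[s[:,0],-s[:,1],-np.ones(len(s))]@Rm.T
    return o+d*((z-o[2])/d[:,2])[:,None]
def snap(name,fn,crop=None,scale=1):
    o=sensors.get_obs(); c=cam(name,o); im=optics.read_camera(name)[:,:,::-1].copy(); full=im
    if crop: im=im[crop[1]:crop[3],crop[0]:crop[2]]
    if scale!=1: im=cv2.resize(im,None,fx=scale,fy=scale,interpolation=cv2.INTER_CUBIC)
    cv2.imwrite('pics/'+fn,im); return full,c
def axes():
    o=sensors.get_obs(); M=R.from_quat(o['orientation']).as_matrix(); return o,M
E
python3 - <<'E'
from h import *
for camn in ['scene','side']:
  snap(camn,f'd_{camn}.png')
  for t in ['board_terminal_mid','board_trafo_mid','board_relay_mid','bar_mid','weight_mid','pallet','tag','flux_bottle_mid','driver_mid','hex_keys_mid']:
    print(camn,t,[(np.round(d['location']).tolist(),round(d['confidence'],2),proj(d['location'],cam(camn)).round()[0].tolist()) for d in spot_point(t,camn)])
print(sensors.get_obs()['clock'])
E
```

```text
scene board_terminal_mid [([445.0, 104.0, 12.0], 0.85, [313.0, 231.0]), ([414.0, -250.0, 11.0], 0.27, [436.0, 208.0]), ([417.0, 440.0, 13.0], 0.19, [177.0, 268.0])]
scene board_trafo_mid [([445.0, 221.0, 14.0], 0.54, [268.0, 240.0])]
scene board_relay_mid [([442.0, -22.0, 14.0], 0.83, [359.0, 220.0])]
scene bar_mid []
scene weight_mid [([449.0, 338.0, 32.0], 0.72, [218.0, 243.0]), ([528.0, 296.0, 32.0], 0.6, [226.0, 225.0])]
scene pallet [([649.0, 193.0, -0.0], 0.76, [251.0, 210.0])]
scene tag [([656.0, 310.0, 12.0], 0.54, [208.0, 214.0])]
scene flux_bottle_mid [([553.0, 385.0, 63.0], 0.82, [186.0, 217.0])]
scene driver_mid [([554.0, 386.0, 68.0], 0.69, [185.0, 215.0]), ([416.0, 438.0, 12.0], 0.68, [178.0, 268.0])]
scene hex_keys_mid [([353.0, 154.0, 12.0], 0.67, [312.0, 252.0])]
side board_terminal_mid [([653.0, 306.0, 11.0], 0.67, [250.0, 263.0])]
side board_trafo_mid [([450.0, 225.0, 11.0], 0.47, [326.0, 263.0])]
side board_relay_mid []
side bar_mid []
side weight_mid [([534.0, 289.0, 31.0], 0.64, [290.0, 265.0]), ([450.0, 336.0, 30.0], 0.56, [311.0, 285.0])]
side pallet [([651.0, 190.0, -2.0], 0.95, [268.0, 242.0])]
side tag [([654.0, 306.0, 10.0], 0.61, [249.0, 264.0])]
side flux_bottle_mid [([556.0, 385.0, 64.0], 0.72, [266.0, 278.0])]
side driver_mid [([415.0, 433.0, 13.0], 0.7, [309.0, 319.0])]
side hex_keys_mid [([653.0, 303.0, 12.0], 0.39, [250.0, 263.0])]
1.25
```

```bash
cat > go.py <<'E'
import sys
from h import *
def plan(x,y,z,yaw):
    o,M=axes(); p=o['tcp_pos']; d=M.T@(np.array([x,y,z])-p)/80
    cy=np.degrees(np.arctan2(M[1,1],M[0,1])); t=-((yaw-cy+180)%360-180)
    print('t',round(o['clock'],2),'pos',p.round(1),'yaw',round(cy,2),'zax',M[:,2].round(3),'w',round(o['gripper_width'],1),'F',o['wrist_force'].round(1),'j',o['joint_pos'].round(2))
    print('need x %.3f y %.3f z %.3f turn %.4f (%.1f deg)'%(*d,t/120,t))
if __name__=='__main__': plan(*map(float,sys.argv[1:5]))
E
python3 go.py 460 150 260 0
```

```text
t 1.25 pos [265.5 593.3 239.3] yaw 65.89 zax [-0.  0. -1.] w 85.4 F [0.8 0.8 0.6] j [-0.89  0.5  -0.43  1.55  0.22  1.14 -0.21]
need x -4.483 y -4.065 z -0.259 turn 0.5491 (65.9 deg)
```

```bash
python3 -m crank '[{"x":-0.4,"y":-0.4,"z":-0.1,"turn":0.06},{"x":-0.8,"y":-0.8,"z":-0.2,"turn":0.12},{"x":-1,"y":-0.9,"z":-0.26,"turn":0.18},{"x":-1,"y":-0.9,"z":-0.26,"turn":0.24},{"x":-1,"y":-0.9,"z":-0.26,"turn":0.298}]'; python3 go.py 460 150 260 0
```

```text
clock: 1.67
tcp_pos: [311.5, 493.1, 261.0]
orientation: [0.504, 0.864, 0.001, 0.001]
wrist_force: [-1.4, 0.8, -0.2]
gripper_width: 85.5
t 1.67 pos [311.5 493.1 261. ] yaw 29.52 zax [ 0.002  0.    -1.   ] w 85.5 F [-1.4  0.8 -0.2] j [-0.81  0.34 -0.31  1.71  0.11  1.11 -0.64]
need x -4.646 y -0.497 z 0.014 turn 0.2460 (29.5 deg)
```

```bash
python3 -m crank '[{"x":-0.5,"y":-0.1,"turn":0.06},{"x":-1,"y":-0.2,"turn":0.12},{"x":-1,"y":-0.3,"turn":0.18},{"x":-1,"y":-0.4,"turn":0.24},{"x":-1,"y":-0.5,"turn":0.246}]'; python3 go.py 460 150 260 0
```

```text
t 1.67 pos [311.5 493.1 261. ] yaw 29.52 zax [ 0.002  0.    -1.   ] w 85.5 F [-1.4  0.8 -0.2] j [-0.81  0.34 -0.31  1.71  0.11  1.11 -0.64]
need x -4.646 y -0.497 z 0.014 turn 0.2460 (29.5 deg)schema error: expected keys x, y, z, turn
```

```bash
python3 -m crank '[{"x":-0.5,"y":0.4},{"x":-1,"y":0.8},{"x":-1,"y":0.8},{"x":-1,"y":0.8},{"x":-1,"y":0.8}]'; python3 go.py 460 150 260 0
```

```text
t 1.67 pos [311.5 493.1 261. ] yaw 29.52 zax [ 0.002  0.    -1.   ] w 85.5 F [-1.4  0.8 -0.2] j [-0.81  0.34 -0.31  1.71  0.11  1.11 -0.64]
need x -4.646 y -0.497 z 0.014 turn 0.2460 (29.5 deg)schema error: expected keys x, y, z, turn
```

```bash
python3 -m crank '[{"x":-0.5,"y":0.3},{"x":-1,"y":0.6},{"x":-1,"y":0.6},{"x":-1,"y":0.6},{"x":-1,"y":0.6}]'; python3 go.py 460 150 260 0
python3 - <<'E'
from h import *
snap('wrist','w1.png')
E
```

```text
t 1.67 pos [311.5 493.1 261. ] yaw 29.52 zax [ 0.002  0.    -1.   ] w 85.5 F [-1.4  0.8 -0.2] j [-0.81  0.34 -0.31  1.71  0.11  1.11 -0.64]
need x -4.646 y -0.497 z 0.014 turn 0.2460 (29.5 deg)schema error: expected keys x, y, z, turn
```

View pics/w1.png

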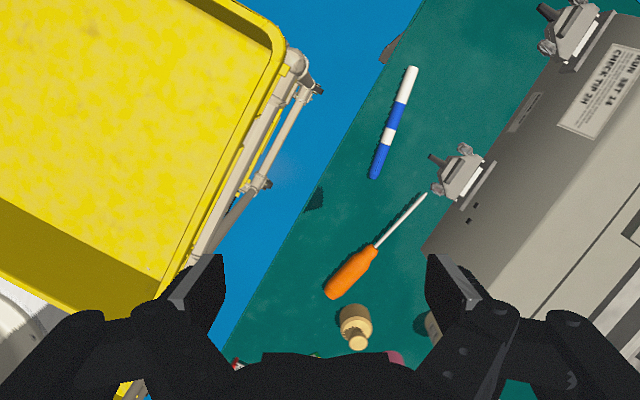

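All four keys are required in every row. The wrist view shows the driver at (350,275) and the brass weight at (355,325).

```bash
python3 -m crank '[{"x":-0.5,"y":-0.1,"z":0,"turn":0.06},{"x":-1,"y":-0.2,"z":0,"turn":0.12},{"x":-1,"y":-0.3,"z":0,"turn":0.18},{"x":-1,"y":-0.4,"z":0,"turn":0.24},{"x":-1,"y":-0.5,"z":0,"turn":0.246}]'; python3 go.py 460 150 260 0
```

```text
clock: 2.13
tcp_pos: [314.5, 404.0, 260.9]
orientation: [0.711, 0.704, 0.001, 0.0]
wrist_force: [-0.3, 0.9, -0.3]
gripper_width: 85.4
t 2.13 pos [314.5 404.  260.9] yaw -0.57 zax [ 0.001  0.001 -1.   ] w 85.4 F [-0.3  0.9 -0.3] j [-0.77  0.21 -0.21  1.88  0.05  1.06 -1.02]
need x -3.157 y 1.850 z 0.010 turn -0.0047 (-0.6 deg)
```

```bash
python3 -m crank '[{"x":-0.5,"y":0.4,"z":0,"turn":0},{"x":-1,"y":0.8,"z":0,"turn":0},{"x":-1,"y":0.8,"z":0,"turn":0},{"x":-1,"y":0.8,"z":0,"turn":0},{"x":-1,"y":0.8,"z":0,"turn":0}]'; python3 go.py 460 150 260 0
```

```text
clock: 2.55
tcp_pos: [378.4, 322.7, 261.0]
orientation: [0.711, 0.703, 0.001, 0.0]
wrist_force: [-0.2, -0.2, -0.5]
gripper_width: 85.6
t 2.55 pos [378.4 322.7 261. ] yaw -0.59 zax [ 0.001  0.001 -1.   ] w 85.6 F [-0.2 -0.2 -0.5] j [-0.63  0.18 -0.14  1.91  0.03  1.05 -0.8 ]
need x -2.148 y 1.042 z 0.012 turn -0.0050 (-0.6 deg)
```

```bash
python3 -m crank '[{"x":-0.5,"y":0.3,"z":0,"turn":0},{"x":-1,"y":0.6,"z":0,"turn":0},{"x":-1,"y":0.6,"z":0,"turn":0},{"x":-1,"y":0.6,"z":0,"turn":0},{"x":-1,"y":0.6,"z":0,"turn":0}]'; python3 go.py 460 150 260 0
python3 - <<'E'
from h import *
snap('wrist','w2.png')
E
```

```text
clock: 2.97
tcp_pos: [425.0, 243.4, 261.0]
orientation: [0.71, 0.704, 0.001, -0.0]
wrist_force: [-0.3, 1.0, 0.4]
gripper_width: 85.2
t 2.97 pos [425.  243.4 261. ] yaw -0.51 zax [ 0.001  0.002 -1.   ] w 85.2 F [-0.3  1.   0.4] j [-0.51  0.16 -0.08  1.93  0.01  1.05 -0.6 ]
need x -1.163 y 0.447 z 0.011 turn -0.0043 (-0.5 deg)
```

View pics/w2.png

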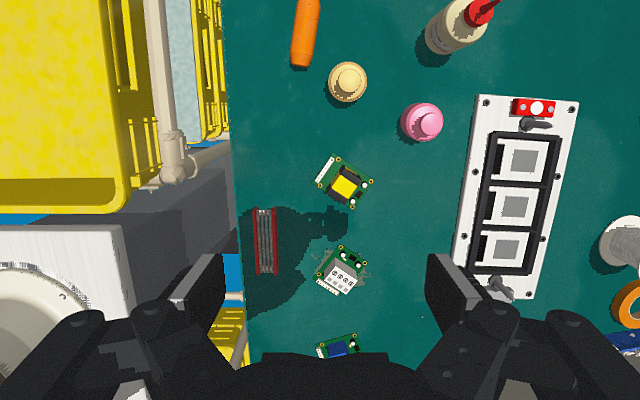

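Clear view: pallet (520,195) with red tag on top at (533,107), trafo board (343,182), terminal board (340,268), relay (340,347). The brass weight is at (348,82) and its pink look-alike at (422,122). The cream/brass one matches "brass". Enlarge the crops.

```bash
python3 - <<'E'
import cv2
im=cv2.imread('pics/w2.png')
a=cv2.resize(im[140:310,295:395],None,fx=5,fy=5,interpolation=cv2.INTER_CUBIC)[:, :]
b=cv2.resize(im[85:310,445:590],None,fx=2.6,fy=2.6,interpolation=cv2.INTER_CUBIC)
cv2.imwrite('pics/w2a.png',cv2.resize(im[140:220,300:390],None,fx=7,fy=7,interpolation=cv2.INTER_CUBIC))
cv2.imwrite('pics/w2t.png',cv2.resize(im[235:315,300:390],None,fx=7,fy=7,interpolation=cv2.INTER_CUBIC))
cv2.imwrite('pics/w2b.png',b)
E
```

```text
(no output)
```

View pics/w2a.png

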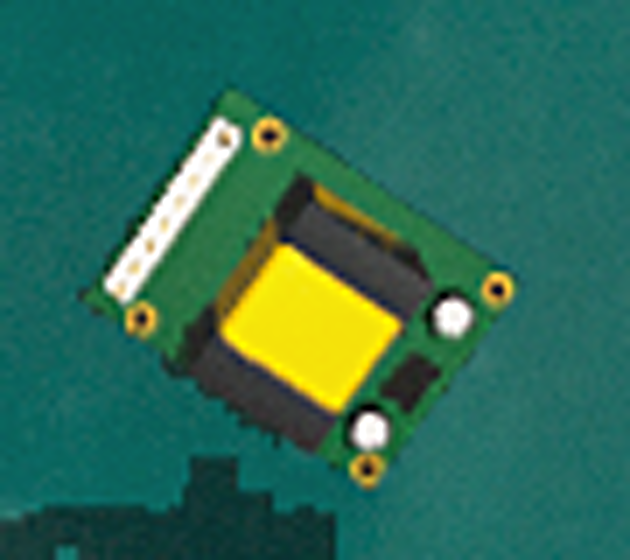

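View pics/w2t.png

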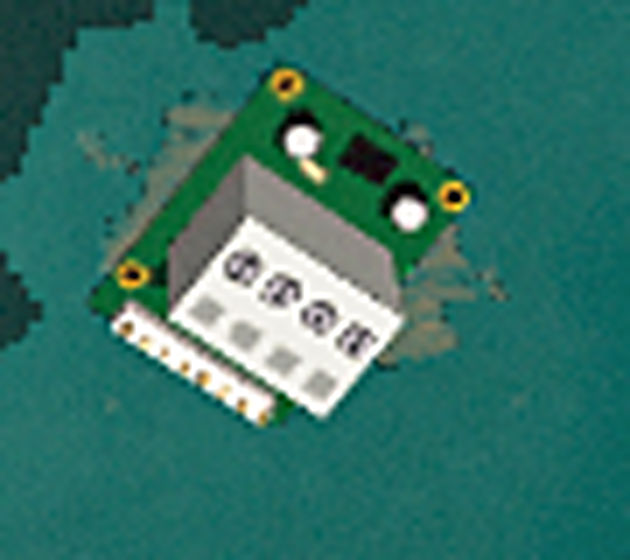

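View pics/w2b.png

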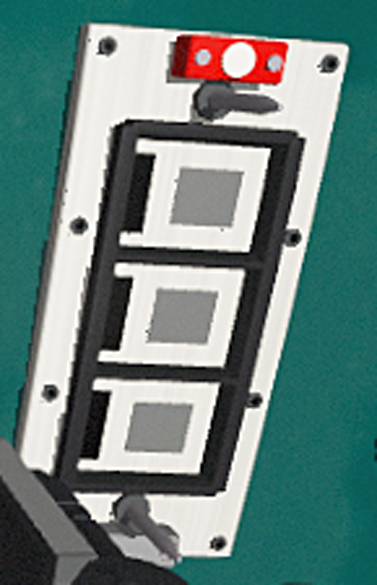

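```bash
cat > fit.py <<'E'
from h import *
from scipy.optimize import least_squares
def fit(model,pix,c,x0,free=3,z0=0):
    model=np.array(model,float);pix=np.array(pix,float)
    def f(q):
        a=q[2]; Rz=np.array([[np.cos(a),-np.sin(a),0],[np.sin(a),np.cos(a),0],[0,0,1]])
        return (proj(model@Rz.T+[q[0],q[1],z0],c)-pix).ravel()
    r=least_squares(f,[x0[0],x0[1],np.radians(x0[2])],loss='soft_l1')
    return r.x[0],r.x[1],np.degrees(r.x[2]),np.abs(f(r.x)).reshape(-1,2).max(1).round(1)
E
python3 - <<'E'
from fit import *
c=cam('wrist')
B=[(-30,22,2),(-30,-22,2),(30,22,2),(30,-22,2)]
px=np.array([(228,90),(83,297),(518,287),(370,487)])/7+[300,140]
print('trafo',fit(B,px,c,(445,221,-34)))
px=np.array([(90,305),(285,65),(472,195),(248,215),(403,320),(170,318),(322,415)])/7+[300,235]
print('term',fit([(-30,22,2),(30,22,2),(30,-22,2),(12,17,28),(12,-17,28),(-12,17,28),(-12,-17,28)],px,c,(445,104,52)))
px=np.array([(80,25),(350,45),(232,555),(240,60),(280,104),(178,562)])/2.6+[445,85]
print('pallet',fit([(-60,127,10),(60,127,10),(60,-127,10),(0,116,24),(0,99,58),(0,-99,58)],px,c,(650,192,-2)))
for t in ['pallet','tag','board_trafo_mid','board_terminal_mid','board_relay_mid','weight_mid','hex_keys_mid']:
    print(t,[(np.round(d['location']).tolist(),round(d['confidence'],2)) for d in spot_point(t,'wrist')])
E
```

```text
trafo (np.float64(446.1061877837891), np.float64(224.97847470334128), np.float64(-34.70161943587096), array([0.7, 0.4, 0.4, 0.5]))
term (np.float64(443.37213360087867), np.float64(108.9420706591438), np.float64(53.44011566113071), array([0.5, 0.7, 0.7, 0.2, 0.6, 0.6, 0.8]))
pallet (np.float64(647.7116869952195), np.float64(195.30194950292613), np.float64(-2.934526280134535), array([2.7, 0.6, 1.5, 1.6, 1.1, 0.7]))
pallet [([648.0, 193.0, -2.0], 0.95)]
tag [([661.0, 307.0, 9.0], 0.72)]
board_trafo_mid [([447.0, 226.0, 14.0], 0.64)]
board_terminal_mid [([444.0, 107.0, 11.0], 0.58)]
board_relay_mid [([444.0, -24.0, 16.0], 0.94)]
weight_mid [([447.0, 334.0, 27.0], 0.84), ([534.0, 294.0, 27.0], 0.71)]
hex_keys_mid [([353.0, 152.0, 5.0], 0.89)]
```

Fits agree with the networks within 3 mm. Terminal board first: the light grey block with four screw heads, crop centre about (340,275). Its header is lower-left, so its yaw is 53°.

```bash
python3 go.py 443.4 108.9 100 53.4; python3 -m crank '[{"x":-0.5,"y":0.1,"z":0.2,"turn":-0.06},{"x":-1,"y":0.2,"z":0.4,"turn":-0.12},{"x":-1,"y":0.22,"z":0.8,"turn":-0.18},{"x":-1,"y":0.22,"z":1,"turn":-0.24},{"x":-1,"y":0.22,"z":1,"turn":-0.298}]' 0.35 40;  python3 go.py 443.4 108.9 100 53.4
```

```text
t 3.37 pos [425.1 243.  260.9] yaw -0.49 zax [ 0.001  0.001 -1.   ] w 85.4 F [ 0.6  0.  -0.3] j [-0.51  0.16 -0.07  1.93  0.01  1.05 -0.6 ]
need x -1.677 y 0.241 z 2.010 turn -0.4491 (-53.9 deg)
clock: 3.78
tcp_pos: [439.6, 160.7, 177.2]
orientation: [0.47, 0.883, -0.002, -0.002]
wrist_force: [-0.6, -0.4, 0.8]
gripper_width: 55.2
t 3.78 pos [439.6 160.7 177.2] yaw 33.93 zax [-0.005 -0.002 -1.   ] w 55.2 F [-0.6 -0.4  0.8] j [-0.34  0.23 -0.08  2.06  0.02  0.86  0.16]
need x -0.565 y -0.317 z 0.966 turn -0.1622 (-19.5 deg)
```

```bash
python3 -m crank '[{"x":-0.3,"y":-0.15,"z":0.4,"turn":-0.05},{"x":-0.565,"y":-0.31,"z":0.8,"turn":-0.11},{"x":-0.565,"y":-0.317,"z":0.97,"turn":-0.16},{"x":-0.565,"y":-0.317,"z":0.97,"turn":-0.162},{"x":-0.565,"y":-0.317,"z":0.97,"turn":-0.162}]';  python3 go.py 443.4 108.9 19.5 53.4
python3 - <<'E'
from h import *
snap('wrist','w3.png')
E
```

```text
clock: 4.2
tcp_pos: [442.9, 109.1, 99.3]
orientation: [0.316, 0.949, -0.002, -0.003]
wrist_force: [0.6, 0.7, 0.3]
gripper_width: 55.6
t 4.2 pos [442.9 109.1  99.3] yaw 53.18 zax [-0.007 -0.002 -1.   ] w 55.6 F [0.6 0.7 0.3] j [-0.21  0.35 -0.1   2.14  0.06  0.67  0.58]
need x -0.010 y 0.007 z 0.997 turn -0.0018 (-0.2 deg)
```

View pics/w3.png

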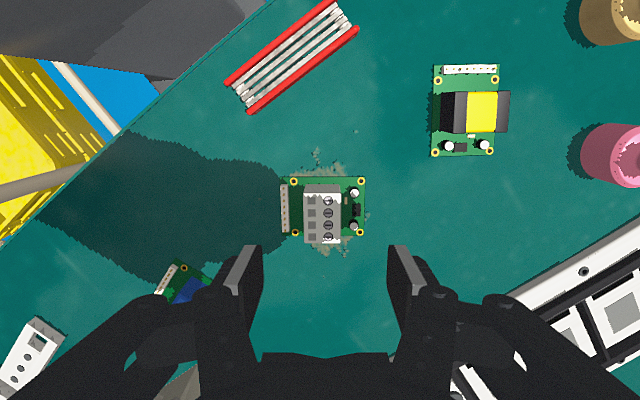

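The terminal board sits centred and square between the fingers (board (323,208), finger mid 325). Check its position numerically, then go down.

```bash
python3 - <<'E'
from fit import *
c=cam('wrist')
print(fit([(-30,22,2),(30,22,2),(30,-22,2),(-30,-22,2)],[(281,178),(366,177),(366,237.5),(280,237)],c,(443,109,53)))
E
python3 -m crank '[{"x":-0.01,"y":0.007,"z":0.4,"turn":0},{"x":-0.01,"y":0.007,"z":0.7,"turn":0},{"x":-0.01,"y":0.007,"z":0.8,"turn":0},{"x":-0.01,"y":0.007,"z":0.9,"turn":0},{"x":-0.01,"y":0.007,"z":0.997,"turn":0}]';  python3 go.py 443.4 108.9 19.5 53.4
```

```text
(np.float64(446.0759987403905), np.float64(108.87152577745711), np.float64(53.43862147389486), array([0.6, 0.8, 1.4, 2.7]))
clock: 4.67
tcp_pos: [445.8, 110.9, 21.3]
orientation: [0.315, 0.949, -0.0, -0.001]
wrist_force: [0.1, 0.3, 0.6]
gripper_width: 55.8
t 4.67 pos [445.8 110.9  21.3] yaw 53.23 zax [-0.002 -0.    -1.   ] w 55.8 F [0.1 0.3 0.6] j [-0.23  0.5  -0.08  2.16  0.09  0.48  0.55]
need x 0.009 y -0.038 z 0.022 turn -0.0014 (-0.2 deg)
```

```bash
python3 -m crank '[{"x":0.015,"y":-0.01,"z":0.02,"turn":0},{"x":0.015,"y":-0.01,"z":0.02,"turn":0},{"x":0.015,"y":-0.01,"z":0.02,"turn":0},{"x":0.015,"y":-0.01,"z":0.02,"turn":0},{"x":0.015,"y":-0.01,"z":0.02,"turn":0}]' 1 40
python3 -m crank '[{"x":0,"y":0,"z":0,"turn":0},{"x":0,"y":0,"z":0,"turn":0},{"x":0,"y":0,"z":-0.05,"turn":0},{"x":0,"y":0,"z":-0.2,"turn":0},{"x":0,"y":0,"z":-0.4,"turn":0}]' 
python3 - <<'E'
from h import *
snap('wrist','w4.png')
E
python3 go.py 440 150 130 0
```

```text
clock: 5.08
tcp_pos: [445.1, 111.2, 20.5]
orientation: [0.316, 0.949, 0.0, -0.0]
wrist_force: [-0.8, -0.0, 4.4]
gripper_width: 23.1
clock: 5.5
tcp_pos: [443.9, 110.8, 52.0]
orientation: [0.316, 0.949, -0.001, -0.002]
wrist_force: [0.9, -0.2, -1.4]
gripper_width: 23.1
t 5.55 pos [446.1 111.4  55.1] yaw 53.21 zax [ 0.001  0.001 -1.   ] w 23.3 F [0.7 0.3 1. ] j [-0.22  0.43 -0.09  2.15  0.07  0.56  0.56]
need x 0.350 y 0.342 z -0.936 turn 0.4434 (53.2 deg)
```

View pics/w4.png

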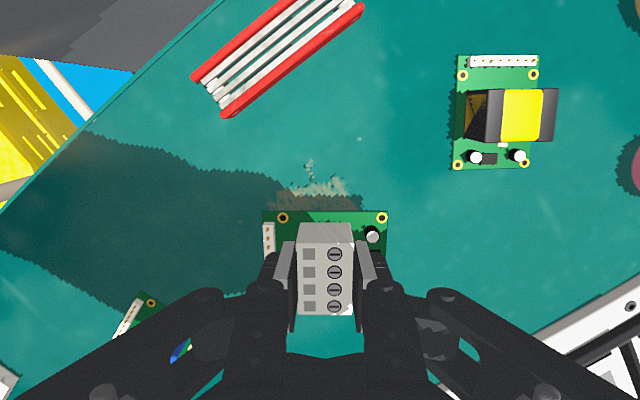

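The terminal board is held and lifted clear (block at (325,268), board edge level). Measure the in-hand offset.

```bash
cat >> fit.py <<'E'
def toolcam():
    m=optics.camera_model('wrist'); f=200/np.tan(np.radians(m['fov_y'])/2); T=m['tool_from_camera']; return m,f,T[:3,:3],T[:3,3]
def tp(uv,z): return unproj(uv,toolcam(),z).round(1)
E
python3 - <<'E'
from fit import *
print(tp([(297,223),(352,223),(296,315),(354,315)],-7.5))
print(tp([(263,211),(387,211)],18.5))
E
python3 go.py 560 200 160 -2.9
```

```text
[[ 24.4  -9.4  -7.5]
 [ 24.5  12.3  -7.5]
 [-17.7 -10.8  -7.5]
 [-17.7  14.2  -7.5]]
[[ 21.  -27.5  18.5]
 [ 21.   30.9  18.5]]
t 5.55 pos [446.1 111.4  55.1] yaw 53.21 zax [ 0.001  0.001 -1.   ] w 23.3 F [0.7 0.3 1. ] j [-0.22  0.43 -0.09  2.15  0.07  0.56  0.56]
need x -0.478 y 1.741 z -1.309 turn 0.4676 (56.1 deg)
```

```bash
python3 -m crank '[{"x":0,"y":0,"z":-0.5,"turn":0},{"x":-0.2,"y":0.3,"z":-1,"turn":0.06},{"x":-0.3,"y":0.7,"z":-1,"turn":0.12},{"x":-0.4,"y":1,"z":-1,"turn":0.18},{"x":-0.478,"y":1,"z":-1,"turn":0.24}]';  python3 go.py 590 240 160 -2.9
```

```text
clock: 5.97
tcp_pos: [529.2, 157.7, 137.3]
orientation: [0.541, 0.841, 0.005, 0.002]
wrist_force: [-0.0, 0.2, -1.2]
gripper_width: 22.8
t 5.97 pos [529.2 157.7 137.3] yaw 24.43 zax [ 0.008  0.005 -1.   ] w 22.8 F [-0.   0.2 -1.2] j [-0.33  0.41 -0.    1.91 -0.    0.81  0.09]
need x 0.622 y 1.120 z -0.271 turn 0.2278 (27.3 deg)
```

```bash
python3 -m crank '[{"x":0.3,"y":0.5,"z":-0.1,"turn":0.06},{"x":0.6,"y":1,"z":-0.1,"turn":0.12},{"x":0.7,"y":1,"z":-0.1,"turn":0.18},{"x":0.7,"y":1,"z":-0.1,"turn":0.228},{"x":0.7,"y":1,"z":-0.1,"turn":0.228}]';  python3 go.py 648 249 110 -2.9
```

```text
clock: 6.38
tcp_pos: [578.3, 244.2, 145.6]
orientation: [0.725, 0.689, 0.005, 0.001]
wrist_force: [0.2, -1.8, -1.7]
gripper_width: 22.9
t 6.38 pos [578.3 244.2 145.6] yaw -2.93 zax [ 0.008  0.006 -1.   ] w 22.9 F [ 0.2 -1.8 -1.7] j [-0.51  0.52  0.1   1.71 -0.06  0.9  -0.44]
need x 0.101 y 0.864 z 0.452 turn -0.0003 (-0.0 deg)
```

```bash
python3 -m crank '[{"x":0.05,"y":0.4,"z":0,"turn":0},{"x":0.1,"y":0.86,"z":0.2,"turn":0},{"x":0.1,"y":0.86,"z":0.3,"turn":0},{"x":0.1,"y":0.86,"z":0.3,"turn":0},{"x":0.1,"y":0.86,"z":0.3,"turn":0}]';  python3 go.py 648 249 110 -2.9
python3 - <<'E'
from h import *
snap('wrist','w5.png')
E
```

```text
clock: 6.8
tcp_pos: [646.1, 246.9, 120.5]
orientation: [0.725, 0.689, 0.003, -0.0]
wrist_force: [0.1, 0.3, -0.1]
gripper_width: 23.1
t 6.8 pos [646.1 246.9 120.5] yaw -2.92 zax [ 0.004  0.004 -1.   ] w 23.1 F [ 0.1  0.3 -0.1] j [-0.47  0.66  0.1   1.54 -0.08  0.94 -0.4 ]
need x 0.027 y 0.021 z 0.132 turn -0.0002 (-0.0 deg)
```

View pics/w5.png

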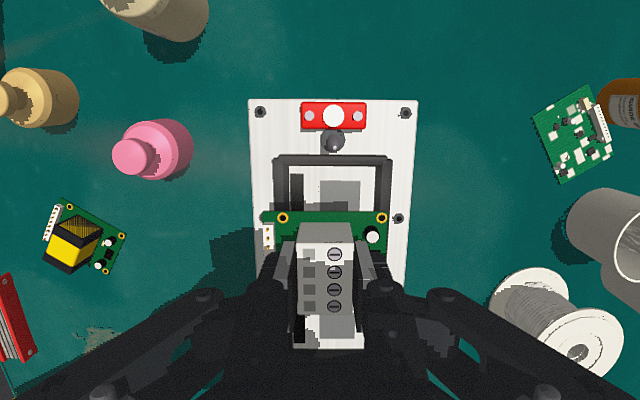

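```bash
python3 - <<'E'
import cv2
im=cv2.imread('pics/w5.png')
cv2.imwrite('pics/w5a.png',cv2.resize(im[90:240,235:435],None,fx=4,fy=4,interpolation=cv2.INTER_CUBIC))
E
```

```text
(no output)
```

View pics/w5a.png

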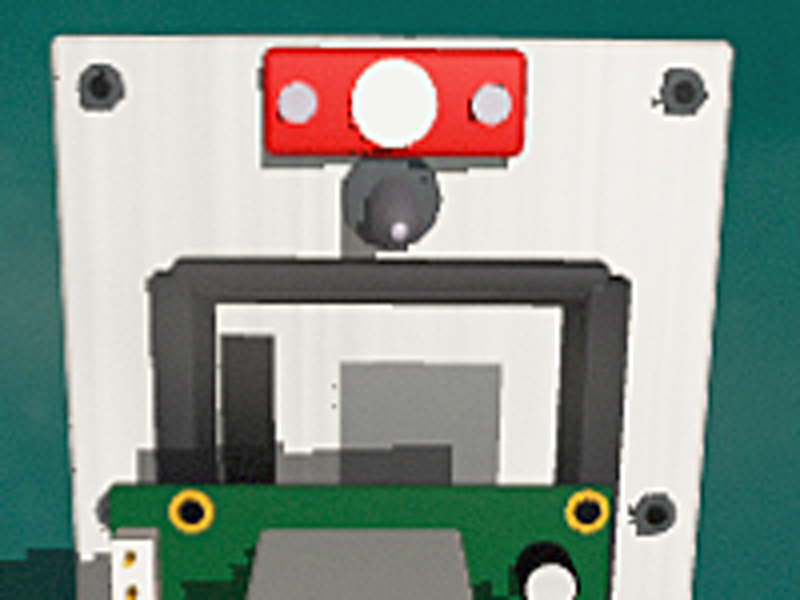

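```bash
python3 - <<'E'
from fit import *
c=cam('wrist')
px=np.array([(52,38),(732,42),(264,49),(525,49),(265,155),(525,155),(394,102),(400,231)])/4+[235,90]
M=[(-60,127,10),(60,127,10),(-22,125,24),(22,125,24),(-22,107,24),(22,107,24),(0,116,24),(0,99,58)]
r=fit(M,px,c,(648,195,-3)); print(r)
a=np.radians(r[2]);o,Mx=axes()
for y in (56,0,-56):
    n=np.array([r[0]-y*np.sin(a),r[1]+y*np.cos(a),10]); print(y,n.round(1),'tool',(Mx.T@(n-o['tcp_pos'])).round(1))
E
python3 go.py 648 249 110 -2.9
```

```text
(np.float64(649.9253817382685), np.float64(194.53525487692946), np.float64(-3.040667468865943), array([0.7, 0.7, 0.6, 0.9, 0.7, 1. , 0.3, 0.1]))
56 [652.9 250.5  10. ] tool [  2.4   5.7 111.8]
0 [649.9 194.5  10. ] tool [-53.6   5.6 111.5]
-56 [647.  138.6  10. ] tool [-109.6    5.4  111.2]
t 6.85 pos [646.4 247.8 121.8] yaw -2.9 zax [ 0.006  0.005 -1.   ] w 23.0 F [ 0.  -0.1 -0.7] j [-0.47  0.65  0.1   1.54 -0.08  0.94 -0.4 ]
need x 0.016 y 0.018 z 0.147 turn 0.0000 (0.0 deg)
```

```bash
python3 -m crank '[{"x":0.04,"y":0.05,"z":0.2,"turn":0},{"x":0.042,"y":0.05,"z":0.5,"turn":0},{"x":0.042,"y":0.05,"z":0.75,"turn":0},{"x":0.042,"y":0.05,"z":0.85,"turn":0},{"x":0.042,"y":0.05,"z":0.85,"turn":0}]'; 
python3 - <<'E'
from h import *
snap('wrist','w6.png',(230,60,440,360),2)
E
python3 go.py 651.9 246 30.5 -3
```

```text
clock: 7.27
tcp_pos: [648.7, 250.8, 52.5]
orientation: [0.724, 0.689, 0.002, -0.001]
wrist_force: [-0.2, -0.8, -0.9]
gripper_width: 23.2
t 7.32 pos [650.  251.1  54. ] yaw -2.86 zax [ 0.004  0.005 -1.   ] w 23.2 F [ 0.7  1.1 -1.4] j [-0.47  0.75  0.09  1.56 -0.08  0.84 -0.39]
need x -0.064 y 0.026 z 0.294 turn 0.0012 (0.1 deg)
```

View pics/w6.png

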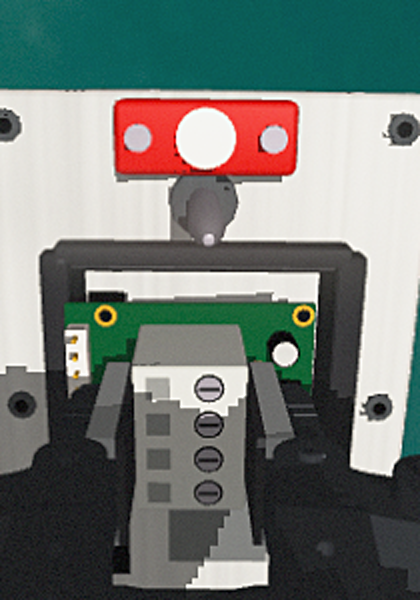

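```bash
python3 - <<'E'
from fit import *
c=cam('wrist')
px=np.array([(115,100),(297,101),(116,174),(298,174),(205,137),(207,240)])/2+[230,60]
M=[(-22,125,24),(22,125,24),(-22,107,24),(22,107,24),(0,116,24),(0,99,58)]
r=fit(M,px,c,(648,195,-3)); print(r)
a=np.radians(r[2]);o,Mx=axes()
for y in (56,):
    n=np.array([r[0]-y*np.sin(a),r[1]+y*np.cos(a),10]); print(y,n.round(1),'tool',(Mx.T@(n-o['tcp_pos'])).round(1))
print('board',tp(np.array([(64,304),(318,302)])/2+[230,60],18.5))
E
```

```text
(np.float64(650.773820752669), np.float64(194.09078914064506), np.float64(-3.078775328458713), array([1.3, 1.4, 1. , 1.2, 0.5, 1.2]))
56 [653.8 250.   10. ] tool [-1.1  3.7 44. ]
board [[ 21.3 -29.5  18.5]
 [ 21.9  30.4  18.5]]
```

```bash
python3 -m crank '[{"x":-0.008,"y":0.038,"z":0,"turn":0.001},{"x":-0.008,"y":0.038,"z":0.06,"turn":0.001},{"x":-0.008,"y":0.038,"z":0.12,"turn":0.001},{"x":-0.008,"y":0.038,"z":0.18,"turn":0.001},{"x":-0.008,"y":0.038,"z":0.2,"turn":0.001}]'; 
python3 - <<'E'
from h import *
snap('wrist','w7.png',(230,60,440,360),2)
E
python3 go.py 651.9 251 30.5 -3
```

```text
clock: 7.73
tcp_pos: [652.6, 250.3, 37.3]
orientation: [0.725, 0.689, 0.003, -0.0]
wrist_force: [0.0, -0.6, -1.9]
gripper_width: 22.8
t 7.78 pos [652.4 250.2  37. ] yaw -2.97 zax [ 0.003  0.004 -1.   ] w 23.2 F [ 0.6  0.6 -0.8] j [-0.46  0.77  0.09  1.55 -0.09  0.82 -0.39]
need x 0.010 y -0.007 z 0.081 turn 0.0003 (0.0 deg)
```

View pics/w7.png

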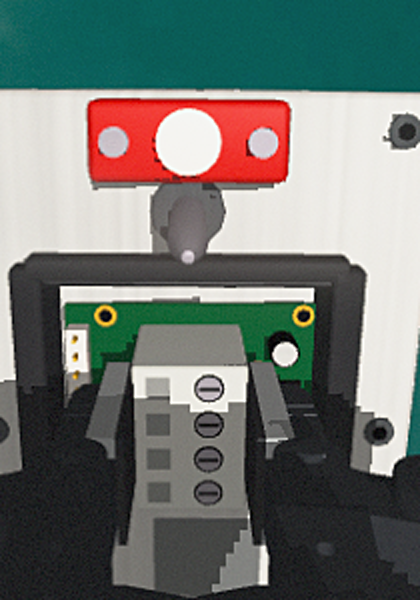

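```bash
python3 -m crank '[{"x":0.005,"y":-0.003,"z":0.02,"turn":0},{"x":0.005,"y":-0.003,"z":0.04,"turn":0},{"x":0.005,"y":-0.003,"z":0.06,"turn":0},{"x":0.005,"y":-0.003,"z":0.075,"turn":0},{"x":0.005,"y":-0.003,"z":0.082,"turn":0}]'; 
python3 - <<'E'
from h import *
snap('wrist','w8.png',(230,60,440,360),2)
E
python3 go.py 651.9 251 30.5 -3
```

```text
clock: 8.2
tcp_pos: [652.2, 250.8, 30.7]
orientation: [0.725, 0.689, 0.003, -0.001]
wrist_force: [-1.5, 0.0, 4.2]
gripper_width: 23.2
t 8.25 pos [652.2 250.7  30.7] yaw -2.97 zax [ 0.003  0.004 -1.   ] w 23.1 F [-0.1 -0.2  1.2] j [-0.46  0.78  0.09  1.55 -0.09  0.81 -0.39]
need x 0.004 y -0.004 z 0.003 turn 0.0002 (0.0 deg)
```

View pics/w8.png

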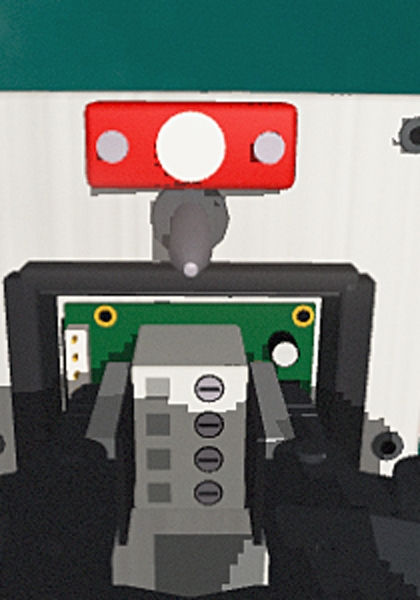

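Seated: gap is even all round, light contact. Release and lift.

```bash
python3 -m crank '[{"x":0,"y":0,"z":0,"turn":0},{"x":0,"y":0,"z":0,"turn":0},{"x":0,"y":0,"z":-0.05,"turn":0},{"x":0,"y":0,"z":-0.4,"turn":0},{"x":0,"y":0,"z":-0.9,"turn":0}]' 0.35
python3 go.py 447 225 120 -34.7
```

```text
clock: 8.67
tcp_pos: [648.5, 249.1, 99.0]
orientation: [0.725, 0.689, -0.002, -0.002]
wrist_force: [1.0, 1.0, 0.4]
gripper_width: 55.6
t 8.67 pos [648.5 249.1  99. ] yaw -2.96 zax [-0.005  0.001 -1.   ] w 55.6 F [1.  1.  0.4] j [-0.47  0.69  0.09  1.54 -0.08  0.92 -0.4 ]
need x -0.431 y -2.501 z -0.249 turn 0.2645 (31.7 deg)
```

```bash
python3 -m crank '[{"x":0,"y":-0.4,"z":-0.2,"turn":0},{"x":-0.05,"y":-0.9,"z":-0.3,"turn":0.05},{"x":-0.1,"y":-1,"z":-0.3,"turn":0.1},{"x":-0.2,"y":-1,"z":-0.3,"turn":0.15},{"x":-0.2,"y":-1,"z":-0.3,"turn":0.2}]'
python3 go.py 447 225 100 -34.7
```

```text
clock: 9.08
tcp_pos: [567.3, 236.0, 124.5]
orientation: [0.854, 0.52, -0.002, -0.002]
wrist_force: [0.2, -0.6, -1.1]
gripper_width: 55.4
t 9.08 pos [567.3 236.  124.5] yaw -27.28 zax [-0.005  0.001 -1.   ] w 55.4 F [ 0.2 -0.6 -1.1] j [-0.58  0.54  0.2   1.75 -0.14  0.87 -0.8 ]
need x -0.811 y -1.272 z 0.313 turn 0.0618 (7.4 deg)
```

```bash
python3 -m crank '[{"x":-0.3,"y":-0.4,"z":0.05,"turn":0.03},{"x":-0.6,"y":-0.9,"z":0.2,"turn":0.06},{"x":-0.81,"y":-1,"z":0.3,"turn":0.062},{"x":-0.81,"y":-1,"z":0.31,"turn":0.062},{"x":-0.81,"y":-1,"z":0.31,"turn":0.062}]'
python3 go.py 447 225 100 -34.7
python3 - <<'E'
from h import *
snap('wrist','w9.png')
E
```

```text
clock: 9.5
tcp_pos: [465.0, 214.7, 100.1]
orientation: [0.886, 0.464, -0.002, -0.001]
wrist_force: [-0.3, 0.1, -0.3]
gripper_width: 55.4
t 9.5 pos [465.  214.7 100.1] yaw -34.69 zax [-0.006  0.    -1.   ] w 55.4 F [-0.3  0.1 -0.3] j [-0.67  0.43  0.22  2.02 -0.14  0.72 -0.96]
need x -0.022 y -0.258 z 0.003 turn 0.0001 (0.0 deg)
```

View pics/w9.png

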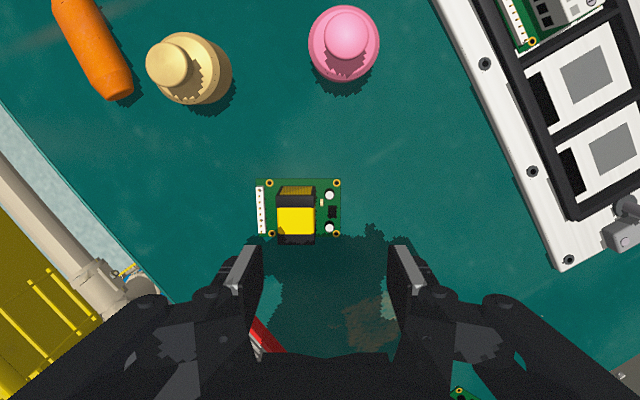

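```bash
python3 - <<'E'
from fit import *
c=cam('wrist')
r=fit([(-30,22,2),(30,22,2),(30,-22,2),(-30,-22,2)],[(255.5,179),(341.5,179),(342,238),(254.5,238)],c,(447,225,-34.7));print(r)
o,M=axes();print((M.T@(np.array([r[0],r[1],19.5])-o['tcp_pos'])/80).round(3))
E
```

```text
(np.float64(448.9321186331293), np.float64(224.0127914010377), np.float64(-34.649030371611296), array([0.2, 0.3, 1.6, 4.5]))
[-0.04  -0.243  1.017]
```

```bash
python3 -m crank '[{"x":-0.02,"y":-0.24,"z":0.1,"turn":0},{"x":-0.025,"y":-0.243,"z":0.5,"turn":0},{"x":-0.025,"y":-0.243,"z":0.75,"turn":0},{"x":-0.025,"y":-0.243,"z":0.9,"turn":0},{"x":-0.025,"y":-0.243,"z":1,"turn":0}]'
python3 go.py 449 224.5 19.8 -34.7
```

```text
clock: 9.97
tcp_pos: [450.7, 225.1, 20.0]
orientation: [0.886, 0.464, -0.001, -0.001]
wrist_force: [0.6, -0.6, 0.5]
gripper_width: 55.5
t 9.97 pos [450.7 225.1  20. ] yaw -34.73 zax [-0.003  0.001 -1.   ] w 55.5 F [ 0.6 -0.6  0.5] j [-0.66  0.56  0.18  2.06 -0.19  0.54 -0.95]
need x -0.018 y -0.013 z 0.002 turn -0.0002 (-0.0 deg)
```

```bash
python3 -m crank '[{"x":0,"y":-0.013,"z":0,"turn":0},{"x":0,"y":-0.013,"z":0,"turn":0},{"x":0,"y":-0.013,"z":0,"turn":0},{"x":0,"y":-0.013,"z":0,"turn":0},{"x":0,"y":-0.013,"z":0,"turn":0}]' 1 40
python3 go.py 449 224.5 19.8 -34.7
python3 -m crank '[{"x":0,"y":0,"z":0,"turn":0},{"x":0,"y":0,"z":-0.1,"turn":0},{"x":0,"y":0,"z":-0.4,"turn":0},{"x":0,"y":0,"z":-0.8,"turn":0},{"x":0,"y":0,"z":-1,"turn":0}]' 
python3 - <<'E'
from h import *
snap('wrist','w10.png',(230,160,440,340),3)
E
python3 go.py 648 193.5 120 -3.05
```

```text
clock: 10.38
tcp_pos: [450.6, 226.1, 20.8]
orientation: [0.886, 0.464, -0.0, -0.001]
wrist_force: [1.3, 0.1, 2.5]
gripper_width: 22.9
t 10.38 pos [450.6 226.1  20.8] yaw -34.73 zax [-0.001  0.002 -1.   ] w 22.9 F [1.3 0.1 2.5] j [-0.66  0.56  0.18  2.06 -0.19  0.54 -0.95]
need x -0.027 y -0.005 z 0.013 turn -0.0003 (-0.0 deg)
clock: 10.8
tcp_pos: [451.8, 226.3, 104.0]
orientation: [0.886, 0.464, 0.001, -0.001]
wrist_force: [-0.0, 0.1, -1.0]
gripper_width: 23.0
t 10.85 pos [453.4 227.2 106.2] yaw -34.76 zax [ 0.005  0.006 -1.   ] w 23.1 F [0.8 0.1 1.2] j [-0.7   0.4   0.23  2.04 -0.14  0.71 -1.  ]
need x 1.042 y 2.238 z -0.164 turn -0.2642 (-31.7 deg)
```

View pics/w10.png

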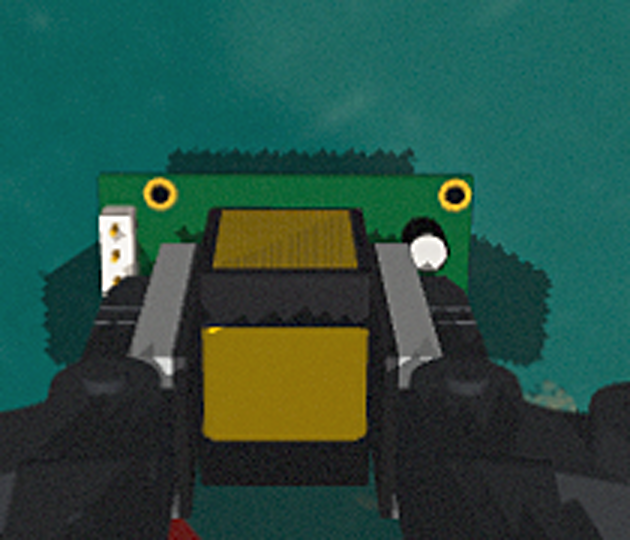

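```bash
python3 - <<'E'
from fit import *
print(tp([(262.7,218),(388,218)],18.8), tp([(262,212),(389,211)],18.5))
E
python3 -m crank '[{"x":0.2,"y":0.4,"z":-0.2,"turn":-0.05},{"x":0.5,"y":0.9,"z":-0.3,"turn":-0.11},{"x":0.7,"y":1,"z":-0.3,"turn":-0.17},{"x":0.8,"y":1,"z":-0.3,"turn":-0.23},{"x":0.9,"y":1,"z":-0.3,"turn":-0.264}]' 
python3 go.py 648 193.5 115 -3.05
```

```text
[[ 17.9 -30.3  18.8]
 [ 18.   29.2  18.8]] [[ 21.  -30.4  18.5]
 [ 21.6  29.5  18.5]]
clock: 11.27
tcp_pos: [561.9, 240.0, 131.5]
orientation: [0.724, 0.689, 0.004, -0.0]
wrist_force: [-1.1, 0.7, -1.2]
gripper_width: 23.4
t 11.27 pos [561.9 240.  131.5] yaw -2.84 zax [ 0.006  0.006 -1.   ] w 23.4 F [-1.1  0.7 -1.2] j [-0.53  0.51  0.11  1.76 -0.07  0.86 -0.44]
need x -0.529 y 1.102 z 0.209 turn 0.0018 (0.2 deg)
```

```bash
python3 go.py 649.4 198.1 90 -3.05;  python3 -m crank '[{"x":-0.2,"y":0.4,"z":0,"turn":0},{"x":-0.4,"y":0.9,"z":0.1,"turn":0.002},{"x":-0.47,"y":1,"z":0.2,"turn":0.002},{"x":-0.47,"y":1,"z":0.3,"turn":0.002},{"x":-0.47,"y":1,"z":0.35,"turn":0.002}]' 
python3 go.py 649.4 198.1 60 -3.05
```

```text
t 11.27 pos [561.9 240.  131.5] yaw -2.84 zax [ 0.006  0.006 -1.   ] w 23.4 F [-1.1  0.7 -1.2] j [-0.53  0.51  0.11  1.76 -0.07  0.86 -0.44]
need x -0.473 y 1.115 z 0.522 turn 0.0018 (0.2 deg)
clock: 11.68
tcp_pos: [639.7, 196.9, 102.1]
orientation: [0.727, 0.687, 0.003, -0.0]
wrist_force: [-0.7, -0.1, -1.8]
gripper_width: 22.9
t 11.68 pos [639.7 196.9 102.1] yaw -3.23 zax [ 0.004  0.005 -1.   ] w 22.9 F [-0.7 -0.1 -1.8] j [-0.42  0.64  0.11  1.62 -0.09  0.88 -0.32]
need x 0.019 y 0.119 z 0.527 turn -0.0015 (-0.2 deg)
```

```bash
 python3 -m crank '[{"x":0.019,"y":0.119,"z":0.1,"turn":-0.001},{"x":0.019,"y":0.119,"z":0.3,"turn":-0.001},{"x":0.019,"y":0.119,"z":0.5,"turn":-0.001},{"x":0.019,"y":0.119,"z":0.52,"turn":-0.001},{"x":0.019,"y":0.119,"z":0.52,"turn":-0.001}]' 
python3 go.py 649.4 198.1 30.8 -3.05
python3 - <<'E'
from h import *
snap('wrist','w11.png',(220,60,450,340),2.1)
E
```

```text
clock: 12.1
tcp_pos: [646.9, 199.1, 59.2]
orientation: [0.725, 0.688, 0.002, -0.002]
wrist_force: [0.3, -0.0, -1.2]
gripper_width: 23.2
t 12.1 pos [646.9 199.1  59.2] yaw -3.01 zax [ 0.     0.005 -1.   ] w 23.2 F [ 0.3 -0.  -1.2] j [-0.41  0.71  0.1   1.61 -0.1   0.82 -0.31]
need x -0.013 y 0.032 z 0.355 turn 0.0003 (0.0 deg)
```

View pics/w11.png

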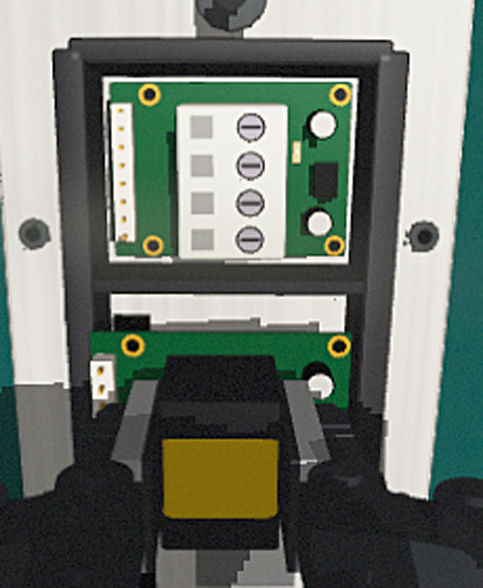

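Terminal board is seated flat at (232,170) in the crop with the header on the left (robot side) and an even gap. Trafo board needs about +2.6 mm in y, matching the computed target.

```bash
 python3 -m crank '[{"x":-0.013,"y":0.032,"z":0.05,"turn":0},{"x":-0.013,"y":0.032,"z":0.12,"turn":0},{"x":-0.013,"y":0.032,"z":0.2,"turn":0},{"x":-0.013,"y":0.032,"z":0.26,"turn":0},{"x":-0.013,"y":0.032,"z":0.27,"turn":0}]' 
python3 go.py 649.4 198.1 30.8 -3.05
python3 - <<'E'
from h import *
snap('wrist','w12.png',(220,60,450,340),2.1)
E
```

```text
clock: 12.57
tcp_pos: [649.8, 197.8, 37.6]
orientation: [0.726, 0.688, 0.002, -0.001]
wrist_force: [-0.1, 0.9, -0.7]
gripper_width: 22.6
t 12.57 pos [649.8 197.8  37.6] yaw -3.03 zax [ 0.001  0.005 -1.   ] w 22.6 F [-0.1  0.9 -0.7] j [-0.4   0.75  0.1   1.61 -0.1   0.79 -0.31]
need x 0.003 y -0.006 z 0.085 turn 0.0002 (0.0 deg)
```

View pics/w12.png

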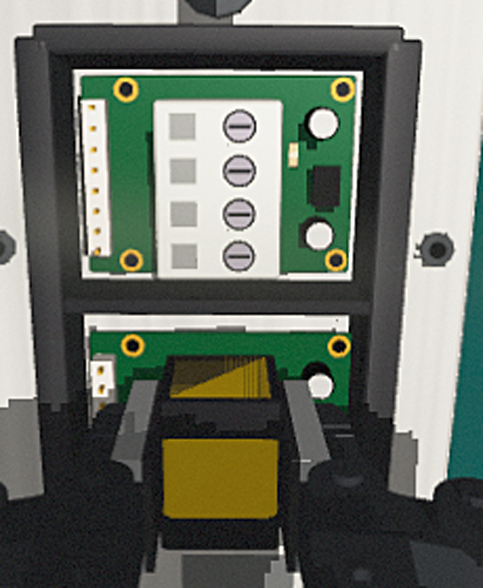

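Aligned in the nest mouth. Lower the last 7 mm.

```bash
 python3 -m crank '[{"x":0.003,"y":-0.004,"z":0.02,"turn":0},{"x":0.003,"y":-0.004,"z":0.04,"turn":0},{"x":0.003,"y":-0.004,"z":0.06,"turn":0},{"x":0.003,"y":-0.004,"z":0.078,"turn":0},{"x":0.003,"y":-0.004,"z":0.086,"turn":0}]' 
python3 go.py 649.4 198.1 30.8 -3.05
python3 - <<'E'
from h import *
snap('wrist','w13.png',(220,60,450,340),2.1)
E
```

```text
clock: 13.03
tcp_pos: [649.7, 198.2, 30.9]
orientation: [0.726, 0.688, 0.002, -0.001]
wrist_force: [-0.5, 0.3, 4.0]
gripper_width: 23.4
t 13.03 pos [649.7 198.2  30.9] yaw -3.03 zax [ 0.001  0.005 -1.   ] w 23.4 F [-0.5  0.3  4. ] j [-0.4   0.75  0.1   1.61 -0.1   0.78 -0.31]
need x -0.002 y -0.004 z 0.002 turn 0.0002 (0.0 deg)
```

View pics/w13.png

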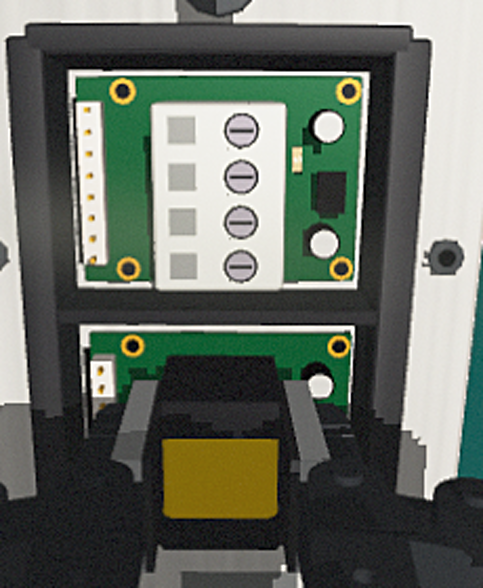

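```bash
python3 -m crank '[{"x":0,"y":0,"z":0,"turn":0},{"x":0,"y":0,"z":0,"turn":0},{"x":0,"y":0,"z":-0.05,"turn":0},{"x":0,"y":0,"z":-0.4,"turn":0},{"x":0,"y":0,"z":-0.9,"turn":0}]' 0.35
python3 go.py 443 -10 130 0
python3 -m crank '[{"x":-0.3,"y":-0.4,"z":-0.2,"turn":0},{"x":-0.7,"y":-0.9,"z":-0.4,"turn":0},{"x":-1,"y":-1,"z":-0.5,"turn":0},{"x":-1,"y":-1,"z":-0.5,"turn":0},{"x":-1,"y":-1,"z":-0.5,"turn":0}]'
python3 go.py 443 -10 150 0
```

```text
clock: 13.5
tcp_pos: [646.1, 196.8, 99.6]
orientation: [0.726, 0.688, -0.002, -0.003]
wrist_force: [0.4, -0.6, 0.3]
gripper_width: 55.3
t 13.5 pos [646.1 196.8  99.6] yaw -3.02 zax [-0.008  0.002 -1.   ] w 55.3 F [ 0.4 -0.6  0.3] j [-0.41  0.66  0.11  1.59 -0.09  0.9  -0.32]
need x -2.715 y -2.402 z -0.365 turn -0.0252 (-3.0 deg)
clock: 13.92
tcp_pos: [562.4, 118.6, 141.9]
orientation: [0.727, 0.687, -0.001, -0.002]
wrist_force: [0.3, 0.4, 0.2]
gripper_width: 55.8
t 13.92 pos [562.4 118.6 141.9] yaw -3.24 zax [-0.005  0.002 -1.   ] w 55.8 F [0.3 0.4 0.2] j [-0.35  0.45  0.13  1.84 -0.08  0.86 -0.24]
need x -1.689 y -1.400 z -0.096 turn -0.0270 (-3.2 deg)
```

```bash
python3 -m crank '[{"x":-0.4,"y":-0.4,"z":-0.05,"turn":0},{"x":-0.9,"y":-0.9,"z":-0.1,"turn":0},{"x":-1,"y":-1,"z":-0.1,"turn":0},{"x":-1,"y":-1,"z":-0.1,"turn":0},{"x":-1,"y":-1,"z":-0.1,"turn":0}]'
python3 go.py 443 -10 150 0
python3 - <<'E'
from h import *
snap('wrist','w14.png')
E
```

```text
clock: 14.33
tcp_pos: [478.0, 42.8, 150.5]
orientation: [0.727, 0.686, -0.001, -0.002]
wrist_force: [0.5, -0.2, 0.7]
gripper_width: 55.8
t 14.33 pos [478.   42.8 150.5] yaw -3.34 zax [-0.005  0.002 -1.   ] w 55.8 F [ 0.5 -0.2  0.7] j [-0.27  0.29  0.15  2.06 -0.06  0.8  -0.14]
need x -0.685 y -0.398 z 0.007 turn -0.0278 (-3.3 deg)
```

View pics/w14.png

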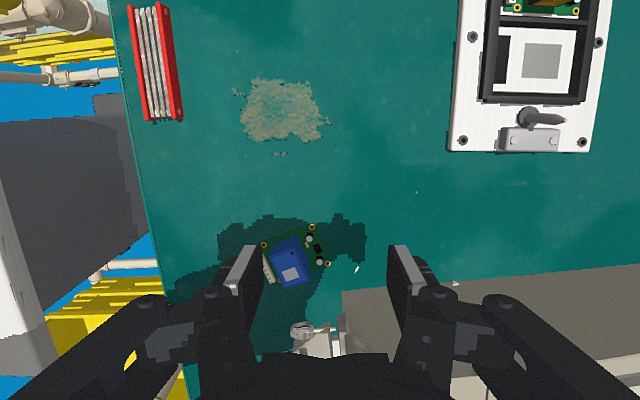

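```bash
python3 - <<'E'
import cv2
im=cv2.imread('pics/w14.png')
cv2.imwrite('pics/w14a.png',cv2.resize(im[205:375,230:400],None,fx=3.5,fy=3.5,interpolation=cv2.INTER_CUBIC))
from h import *
snap('scene','s2.png',(320,130,520,260),4)
c=cam('wrist');print(unproj([(340,290),(640,262),(340,320)],c,100).round(),unproj([(340,290),(640,262)],c,0).round())
E
```

```text
[[487.   5. 100.]
 [679.  11. 100.]
 [486. -17. 100.]] [[488. -55.   0.]
 [783. -45.   0.]]
```

View pics/w14a.png

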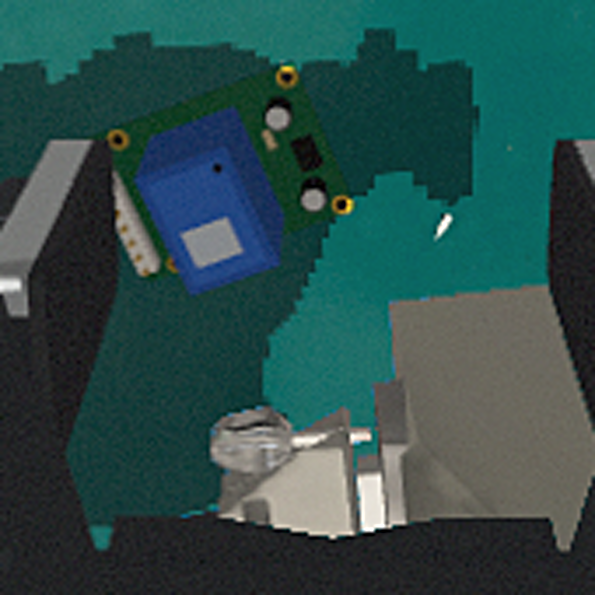

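View pics/s2.png

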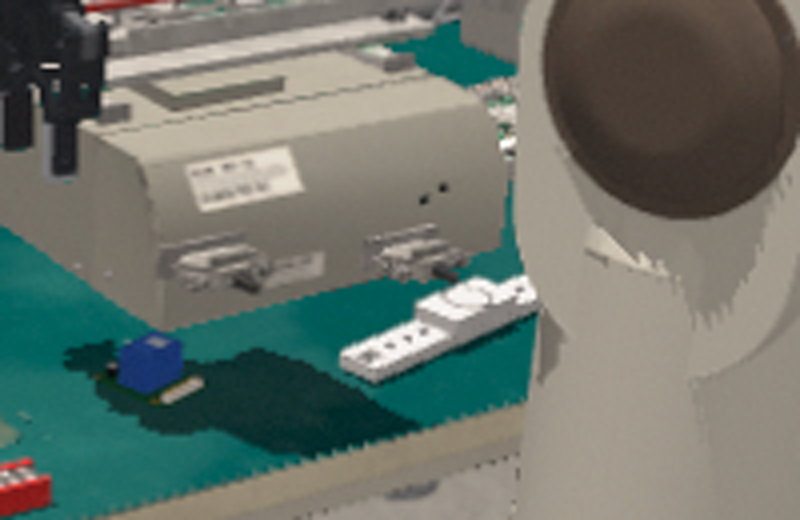

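```bash
python3 - <<'E'
from fit import *
c=cam('scene')
f=lambda a:np.array(a)/4+[320,130]
print('box base', unproj(f([(160,328),(500,245),(5,225)]),c,0).round())
q=f([(140,155)])
for z in (80,120,160,200): print(z,unproj(q,c,z).round())
print('latch', unproj(f([(245,290),(450,280)]),c,50).round(),unproj(f([(245,290),(450,280)]),c,30).round())
print('bar end', unproj(f([(342,358),(376,383)]),c,13).round(), 'boss', unproj(f([(418,300),(460,322),(497,283)]),c,25).round())
cw=cam('wrist')
px=np.array([(105,130),(285,62),(352,208),(237,108),(282,265),(138,182),(193,292)])/3.5+[230,205]
M=[(-30,22,2),(30,22,2),(30,-22,2),(12,17,28),(12,-17,28),(-12,17,28),(-12,-17,28)]
for m in (slice(0,7),slice(0,3)): print(fit(M[m],px[m],cw,(443,-24,25)))
E
python3 go.py 443 -24 100 23
```

```text
box base [[ 506.  -66.    0.]
 [ 515. -369.    0.]
 [ 716.  -56.    0.]]
80 [[ 616. -112.   80.]]
120 [[522. -55. 120.]]
160 [[429.   2. 160.]]
200 [[336.  59. 200.]]
latch [[ 441.  -87.   50.]
 [ 394. -216.   50.]] [[ 478. -113.   30.]
 [ 429. -247.   30.]]
bar end [[ 392. -131.   13.]
 [ 354. -129.   13.]] boss [[ 421. -214.   25.]
 [ 381. -217.   25.]
 [ 419. -280.   25.]]
(np.float64(447.4909745345919), np.float64(-14.52206736601331), np.float64(16.341129787649812), array([6.5, 4.8, 2. , 9.3, 0.5, 3. , 0.6]))
(np.float64(445.66411716123827), np.float64(-14.268571131726137), np.float64(16.368010458279695), array([8.6, 2.7, 0.3]))
t 14.43 pos [479.7  44.6 150.6] yaw -3.18 zax [-0.003  0.002 -1.   ] w 55.3 F [-1.   0.5 -0.8] j [-0.28  0.29  0.15  2.06 -0.06  0.8  -0.14]
need x -0.883 y -0.408 z 0.632 turn -0.2181 (-26.2 deg)
```

```bash
python3 go.py 446 -18 100 19; python3 -m crank '[{"x":-0.3,"y":-0.2,"z":0,"turn":-0.06},{"x":-0.6,"y":-0.38,"z":0.3,"turn":-0.12},{"x":-0.8,"y":-0.38,"z":0.6,"turn":-0.185},{"x":-0.8,"y":-0.38,"z":0.63,"turn":-0.185},{"x":-0.8,"y":-0.38,"z":0.63,"turn":-0.185}]'
python3 go.py 446 -18 100 19
python3 - <<'E'
from h import *
snap('wrist','w15.png',(220,140,430,290),3.5)
E
```

```text
t 14.43 pos [479.7  44.6 150.6] yaw -3.18 zax [-0.003  0.002 -1.   ] w 55.3 F [-1.   0.5 -0.8] j [-0.28  0.29  0.15  2.06 -0.06  0.8  -0.14]
need x -0.806 y -0.375 z 0.632 turn -0.1848 (-22.2 deg)
clock: 14.85
tcp_pos: [445.8, -17.1, 99.0]
orientation: [0.581, 0.814, -0.001, -0.003]
wrist_force: [0.6, 0.6, 0.0]
gripper_width: 55.8
t 14.85 pos [445.8 -17.1  99. ] yaw 18.9 zax [-0.006  0.003 -1.   ] w 55.8 F [0.6 0.6 0. ] j [-0.11  0.33  0.1   2.17 -0.06  0.65  0.36]
need x -0.012 y -0.002 z -0.013 turn -0.0008 (-0.1 deg)
```

View pics/w15.png

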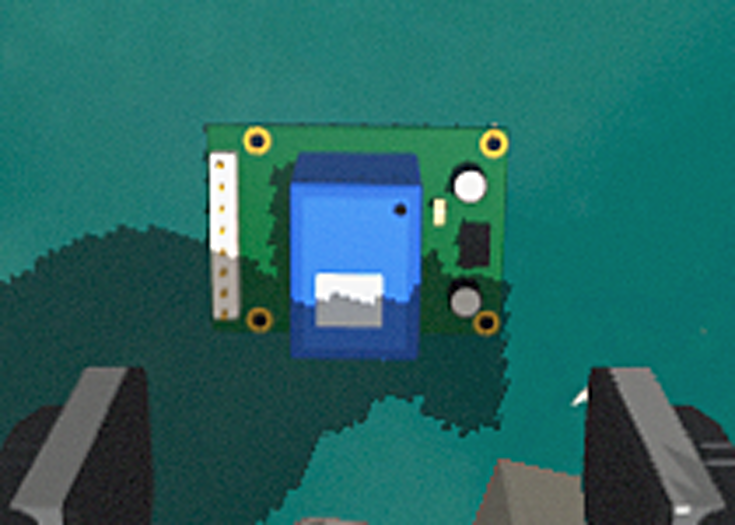

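```bash
python3 - <<'E'
from fit import *
cw=cam('wrist')
px=np.array([(206,125),(508,127),(500,333),(291,184),(420,184),(291,357),(418,357)])/3.5+[220,140]
M=[(-30,22,2),(30,22,2),(30,-22,2),(-12,17,28),(12,17,28),(-12,-17,28),(12,-17,28)]
r=fit(M,px,cw,(443,-24,25));print(r)
o,Mx=axes();print((Mx.T@(np.array([r[0],r[1],20])-o['tcp_pos'])/80).round(3))
E
```

```text
(np.float64(445.37458142240064), np.float64(-16.763378725671675), np.float64(18.646154346346258), array([0.1, 0.2, 0.1, 0.8, 0.7, 0.5, 0.7]))
[-0.003 -0.016  1.   ]
```

```bash
python3 -m crank '[{"x":-0.003,"y":-0.016,"z":0.3,"turn":0.002},{"x":-0.003,"y":-0.016,"z":0.6,"turn":0.002},{"x":-0.003,"y":-0.016,"z":0.8,"turn":0.002},{"x":-0.003,"y":-0.016,"z":0.92,"turn":0.002},{"x":-0.003,"y":-0.016,"z":1,"turn":0.002}]'
python3 go.py 445.4 -16.8 19.8 18.6
```

```text
clock: 15.32
tcp_pos: [446.7, -15.2, 19.6]
orientation: [0.583, 0.813, 0.001, -0.002]
wrist_force: [-0.4, 0.2, -0.1]
gripper_width: 55.3
t 15.32 pos [446.7 -15.2  19.6] yaw 18.71 zax [-0.003  0.004 -1.   ] w 55.3 F [-0.4  0.2 -0.1] j [-0.09  0.49  0.08  2.19 -0.09  0.46  0.39]
need x -0.014 y -0.022 z -0.002 turn 0.0009 (0.1 deg)
```

```bash
python3 -m crank '[{"x":-0.02,"y":-0.022,"z":0,"turn":0},{"x":-0.02,"y":-0.022,"z":0,"turn":0},{"x":-0.02,"y":-0.022,"z":0,"turn":0},{"x":-0.02,"y":-0.022,"z":0,"turn":0},{"x":-0.02,"y":-0.022,"z":0,"turn":0}]' 1 40
python3 go.py 445.4 -16.8 19.8 18.6
python3 -m crank '[{"x":0,"y":0,"z":0,"turn":0},{"x":0,"y":0,"z":-0.1,"turn":0},{"x":0,"y":0,"z":-0.4,"turn":0},{"x":0,"y":0,"z":-0.8,"turn":0},{"x":0,"y":0,"z":-1,"turn":0}]' 
python3 - <<'E'
from h import *
snap('wrist','w16.png',(230,160,440,340),3)
E
python3 go.py 646.3 141 130 -3.05
```

```text
clock: 15.73
tcp_pos: [446.6, -17.2, 20.6]
orientation: [0.583, 0.813, 0.001, -0.001]
wrist_force: [0.7, 0.0, 3.3]
gripper_width: 23.2
t 15.73 pos [446.6 -17.2  20.6] yaw 18.7 zax [-0.001  0.004 -1.   ] w 23.2 F [0.7 0.  3.3] j [-0.09  0.49  0.08  2.2  -0.09  0.46  0.39]
need x 0.009 y -0.012 z 0.010 turn 0.0008 (0.1 deg)
clock: 16.15
tcp_pos: [447.5, -17.7, 103.3]
orientation: [0.583, 0.812, 0.002, -0.0]
wrist_force: [0.8, 0.4, -0.4]
gripper_width: 23.2
t 16.2 pos [449.3 -17.6 105.4] yaw 18.67 zax [ 0.006  0.004 -1.   ] w 22.9 F [ 1.1 -0.9  0.9] j [-0.11  0.32  0.11  2.17 -0.06  0.66  0.36]
need x 1.091 y 2.970 z -0.285 turn 0.1810 (21.7 deg)
```

View pics/w16.png

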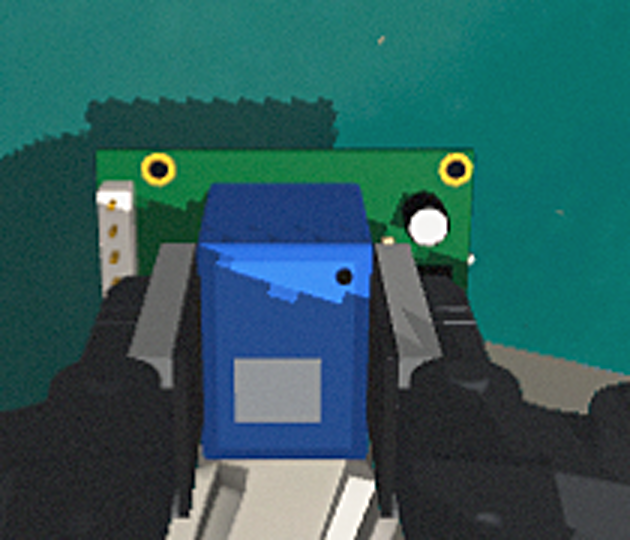

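```bash
python3 -m crank '[{"x":0.2,"y":0.4,"z":-0.1,"turn":0.03},{"x":0.35,"y":0.9,"z":-0.2,"turn":0.08},{"x":0.35,"y":1,"z":-0.3,"turn":0.13},{"x":0.35,"y":1,"z":-0.3,"turn":0.18},{"x":0.35,"y":1,"z":-0.3,"turn":0.181}]' 
python3 go.py 646.3 137.7 125 -3.05
```

```text
clock: 16.62
tcp_pos: [516.8, 35.1, 130.6]
orientation: [0.727, 0.687, 0.004, 0.001]
wrist_force: [-0.8, -1.6, -1.4]
gripper_width: 23.2
t 16.62 pos [516.8  35.1 130.6] yaw -3.19 zax [ 0.007  0.004 -1.   ] w 23.2 F [-0.8 -1.6 -1.4] j [-0.27  0.38  0.18  2.   -0.1   0.77 -0.09]
need x 1.370 y 1.545 z 0.087 turn -0.0012 (-0.1 deg)
```

```bash
python3 -m crank '[{"x":0.4,"y":0.4,"z":0,"turn":-0.001},{"x":0.9,"y":0.9,"z":0,"turn":-0.001},{"x":0.95,"y":1,"z":0,"turn":-0.001},{"x":0.95,"y":1,"z":0,"turn":-0.001},{"x":0.95,"y":1,"z":0,"turn":-0.001}]' 
python3 go.py 646.3 137.7 95 -3.05
```

```text
clock: 17.03
tcp_pos: [600.6, 107.4, 130.6]
orientation: [0.724, 0.69, 0.003, 0.001]
wrist_force: [0.3, 0.6, -2.0]
gripper_width: 23.2
t 17.03 pos [600.6 107.4 130.6] yaw -2.81 zax [ 0.006  0.004 -1.   ] w 23.2 F [ 0.3  0.6 -2. ] j [-0.34  0.52  0.16  1.77 -0.11  0.86 -0.18]
need x 0.404 y 0.550 z 0.450 turn 0.0020 (0.2 deg)
```

```bash
python3 -m crank '[{"x":0.22,"y":0.3,"z":0,"turn":0},{"x":0.42,"y":0.56,"z":0.05,"turn":0},{"x":0.42,"y":0.56,"z":0.2,"turn":0},{"x":0.42,"y":0.56,"z":0.4,"turn":0},{"x":0.42,"y":0.56,"z":0.45,"turn":0}]' 
python3 go.py 646.3 137.7 58 -3.05
```

```text
clock: 17.45
tcp_pos: [644.1, 136.9, 92.0]
orientation: [0.724, 0.69, 0.001, -0.001]
wrist_force: [-1.0, -0.6, -0.9]
gripper_width: 23.1
t 17.45 pos [644.1 136.9  92. ] yaw -2.78 zax [-0.     0.002 -1.   ] w 23.1 F [-1.  -0.6 -0.9] j [-0.35  0.65  0.15  1.65 -0.12  0.86 -0.21]
need x 0.010 y 0.027 z 0.424 turn 0.0022 (0.3 deg)
```

```bash
python3 -m crank '[{"x":0.01,"y":0.027,"z":0.1,"turn":0.002},{"x":0.01,"y":0.027,"z":0.25,"turn":0.002},{"x":0.01,"y":0.027,"z":0.4,"turn":0.002},{"x":0.01,"y":0.027,"z":0.42,"turn":0.002},{"x":0.01,"y":0.027,"z":0.42,"turn":0.002}]' 
python3 go.py 646.3 137.7 38 -3.05
python3 - <<'E'
from h import *
snap('wrist','w17.png',(220,60,450,340),2.1)
E
```

```text
clock: 17.87
tcp_pos: [645.1, 137.3, 57.0]
orientation: [0.726, 0.688, -0.001, -0.001]
wrist_force: [0.5, 0.2, -1.1]
gripper_width: 23.2
t 17.87 pos [645.1 137.3  57. ] yaw -3.03 zax [-0.003  0.001 -1.   ] w 23.2 F [ 0.5  0.2 -1.1] j [-0.35  0.7   0.14  1.66 -0.13  0.8  -0.2 ]
need x 0.006 y 0.015 z 0.237 turn 0.0002 (0.0 deg)
```

View pics/w17.png

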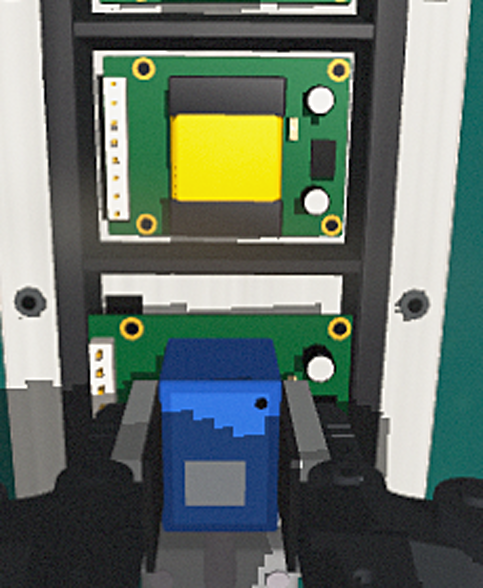

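Trafo board is seated squarely at (228,148) in the crop. The relay board lines up over its nest, so lower it.

```bash
python3 -m crank '[{"x":0.006,"y":0.015,"z":0.05,"turn":0},{"x":0.006,"y":0.015,"z":0.1,"turn":0},{"x":0.006,"y":0.015,"z":0.18,"turn":0},{"x":0.006,"y":0.015,"z":0.23,"turn":0},{"x":0.006,"y":0.015,"z":0.237,"turn":0}]' 
python3 go.py 646.3 137.7 30.6 -3.05
python3 - <<'E'
from h import *
snap('wrist','w18.png',(220,60,450,340),2.1)
E
```

```text
clock: 18.33
tcp_pos: [646.3, 137.8, 37.7]
orientation: [0.725, 0.688, -0.001, -0.001]
wrist_force: [-0.5, -0.5, -0.4]
gripper_width: 22.4
t 18.33 pos [646.3 137.8  37.7] yaw -3.01 zax [-0.003  0.001 -1.   ] w 22.4 F [-0.5 -0.5 -0.4] j [-0.35  0.72  0.14  1.66 -0.13  0.77 -0.2 ]
need x -0.001 y 0.001 z 0.089 turn 0.0003 (0.0 deg)
```

View pics/w18.png

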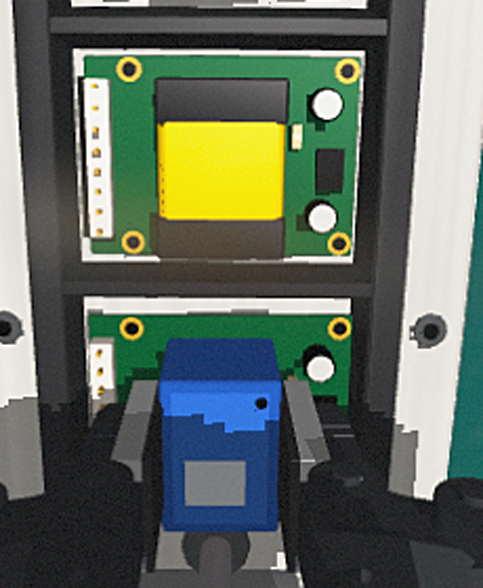

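```bash
 python3 -m crank '[{"x":-0.001,"y":0.001,"z":0.02,"turn":0},{"x":-0.001,"y":0.001,"z":0.04,"turn":0},{"x":-0.001,"y":0.001,"z":0.06,"turn":0},{"x":-0.001,"y":0.001,"z":0.08,"turn":0},{"x":-0.001,"y":0.001,"z":0.09,"turn":0}]' 
python3 go.py 646.3 137.7 30.6 -3.05
python3 - <<'E'
from h import *
snap('wrist','w19.png',(220,60,450,340),2.1)
E
```

```text
clock: 18.8
tcp_pos: [646.4, 137.7, 30.7]
orientation: [0.725, 0.688, -0.001, -0.001]
wrist_force: [-2.6, -1.1, 7.7]
gripper_width: 22.9
t 18.8 pos [646.4 137.7  30.7] yaw -3.02 zax [-0.003  0.001 -1.   ] w 22.9 F [-2.6 -1.1  7.7] j [-0.35  0.73  0.14  1.66 -0.13  0.76 -0.2 ]
need x -0.000 y -0.002 z 0.001 turn 0.0003 (0.0 deg)
```

View pics/w19.png

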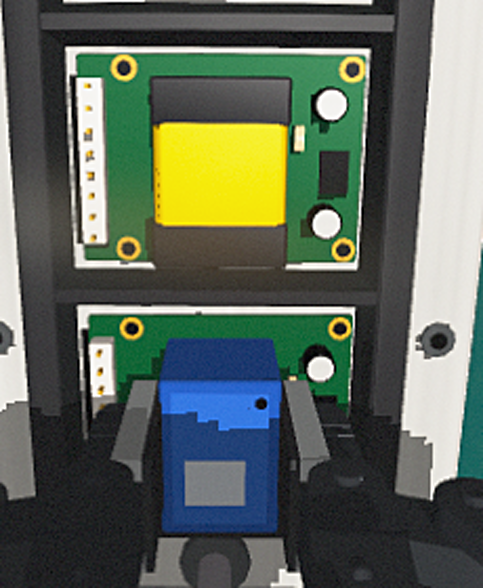

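```bash
python3 -m crank '[{"x":0,"y":0,"z":0,"turn":0},{"x":0,"y":0,"z":0,"turn":0},{"x":0,"y":0,"z":-0.05,"turn":0},{"x":0,"y":0,"z":-0.4,"turn":0},{"x":0,"y":0,"z":-0.9,"turn":0}]' 0.35
python3 go.py 430 -170 220 0
python3 -m crank '[{"x":-0.3,"y":-0.4,"z":-0.4,"turn":0},{"x":-0.7,"y":-0.9,"z":-0.9,"turn":0},{"x":-1,"y":-1,"z":-1,"turn":0},{"x":-1,"y":-1,"z":-1,"turn":0},{"x":-1,"y":-1,"z":-1,"turn":0}]'
python3 - <<'E'
from h import *
snap('wrist','w20.png')
E
python3 go.py 430 -170 220 0
```

```text
clock: 19.27
tcp_pos: [643.2, 137.0, 99.6]
orientation: [0.725, 0.688, -0.004, -0.003]
wrist_force: [1.1, 0.3, 0.5]
gripper_width: 55.4
t 19.27 pos [643.2 137.   99.6] yaw -3.02 zax [-0.011 -0.001 -1.   ] w 55.4 F [1.1 0.3 0.5] j [-0.36  0.64  0.15  1.64 -0.12  0.88 -0.21]
need x -3.974 y -2.475 z -1.472 turn -0.0251 (-3.0 deg)
clock: 19.68
tcp_pos: [559.8, 57.3, 184.0]
orientation: [0.727, 0.686, -0.003, -0.002]
wrist_force: [0.4, -0.7, 0.1]
gripper_width: 55.5
t 19.73 pos [560.4  59.7 182.8] yaw -3.19 zax [-0.007 -0.    -1.   ] w 55.4 F [ 0.2  0.8 -0. ] j [-0.3   0.38  0.18  1.84 -0.09  0.94 -0.13]
need x -2.958 y -1.471 z -0.452 turn -0.0266 (-3.2 deg)
```

View pics/w20.png

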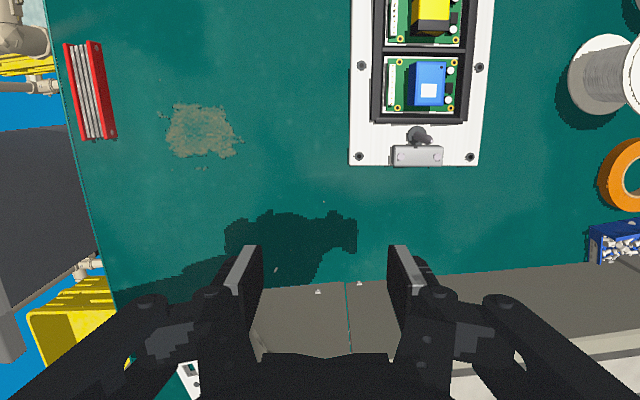

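All three boards look seated, with the grey block at (417,155) beyond the relay. Go for the bar, keeping above the machine box.

```bash
python3 -m crank '[{"x":-0.2,"y":-0.4,"z":-0.2,"turn":0},{"x":-0.6,"y":-0.9,"z":-0.4,"turn":0},{"x":-1,"y":-1,"z":-0.5,"turn":0},{"x":-1,"y":-1,"z":-0.5,"turn":0},{"x":-1,"y":-1,"z":-0.5,"turn":-0.03}]'
python3 -m crank '[{"x":-0.4,"y":-0.3,"z":0,"turn":-0.03},{"x":-0.9,"y":-0.5,"z":0,"turn":-0.06},{"x":-1,"y":-0.5,"z":0,"turn":-0.1},{"x":-1,"y":-0.5,"z":0,"turn":-0.1},{"x":-1,"y":-0.5,"z":0,"turn":-0.1}]'
python3 - <<'E'
from h import *
snap('wrist','w21.png')
E
python3 go.py 400 -247 150 13
```

```text
clock: 20.15
tcp_pos: [476.6, -17.2, 224.0]
orientation: [0.706, 0.708, -0.002, -0.002]
wrist_force: [0.4, 0.5, 0.8]
gripper_width: 55.8
clock: 20.57
tcp_pos: [437.7, -96.8, 224.1]
orientation: [0.629, 0.778, -0.002, -0.002]
wrist_force: [-0.0, 0.1, -0.1]
gripper_width: 55.3
t 20.62 pos [437.8 -96.  224. ] yaw 12.17 zax [-0.006 -0.    -1.   ] w 55.5 F [ 0.4  0.6 -0.5] j [-0.09  0.13  0.27  2.07 -0.04  0.96  0.41]
need x -1.746 y -0.855 z 0.928 turn -0.0069 (-0.8 deg)
```

View pics/w21.png

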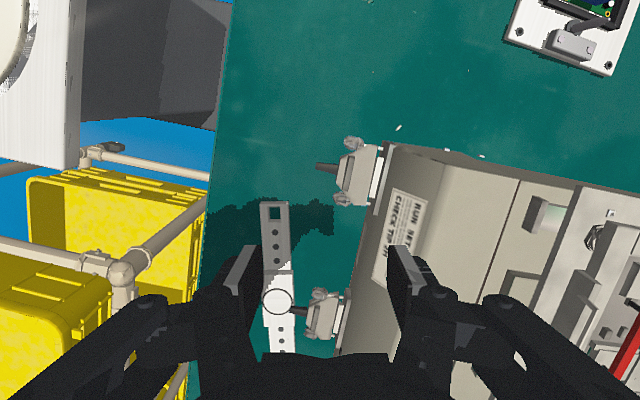

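```bash
python3 - <<'E'
import cv2
im=cv2.imread('pics/w21.png')
cv2.imwrite('pics/w21a.png',cv2.resize(im[190:360,240:400],None,fx=3.5,fy=3.5,interpolation=cv2.INTER_CUBIC))
E
```

```text
(no output)
```

View pics/w21a.png

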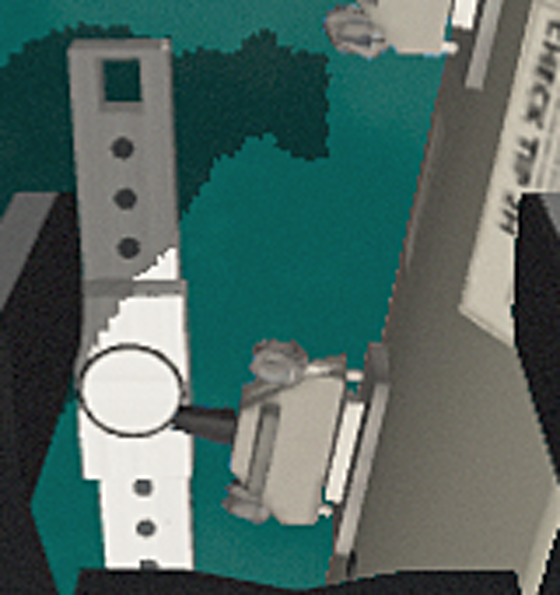

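```bash
python3 - <<'E'
from fit import *
cw=cam('wrist'); cs=cam('scene')
def tri(a,b):
    A=[];B=[]
    P=[]
    for uv,c in ((a,cs),(b,cw)):
        o=c[3]; d=unproj([uv],c,0)[0]-o; d/=np.linalg.norm(d); Q=np.eye(3)-np.outer(d,d); A.append(Q);B.append(Q@o)
    X=np.linalg.solve(sum(A),sum(B)); return X.round(1),[np.linalg.norm(Q@X-q).round(1) for Q,q in zip(A,B)]
f=lambda x,y:(x/4+320,y/4+130)
print('L1 tip',tri(f(260,287),(317,167)))
print('L2 tip',tri(f(460,280),(290,308)))
g=lambda x,y:(x/3.5+240,y/3.5+190)
print('box lower right..', )
px=np.array([g(70,45),g(170,40),g(130,391)]); 
r=fit([(-15,111,13),(15,111,13),(0,0,25)],px,cw,(400,-247,13));print(r)
px=np.array([g(70,45),g(170,40),g(122,80),g(130,391),g(83,478),g(192,478),g(187,283)]); 
r=fit([(-15,111,13),(15,111,13),(0,99,13),(0,0,25),(-18,-34,25),(18,-34,25),(18,34,25)],px,cw,(400,-247,13));print(r)
E
```

```text
L1 tip (array([426. , -84.7,  58.1]), [np.float64(2.7), np.float64(2.7)])
L2 tip (array([ 430. , -253.7,   26.8]), [np.float64(2.6), np.float64(2.6)])
box lower right..
(np.float64(415.4236252811475), np.float64(-246.11536725764543), np.float64(12.443887388859599), array([0.2, 1.2, 0.9]))
(np.float64(415.92333310945656), np.float64(-245.59073175151607), np.float64(12.716389817444723), array([0.5, 0.7, 0.2, 1.2, 0.4, 0.3, 2.4]))
```

```bash
python3 - <<'E'
from fit import *
cw=cam('wrist');cs=cam('scene')
g=lambda x,y:(x/3.5+240,y/3.5+190)
P=[g(175,415),g(232,425),g(275,360),g(248,500),g(345,365),g(355,500)]
for z in (25,40,55,65): print(z,unproj(P,cw,z).round().tolist())
print('L1 handle base', unproj([(317,167),(340,170),(350,143)],cw,58).round().tolist())
a=np.radians(12.6); R2=np.array([[np.cos(a),-np.sin(a)],[np.sin(a),np.cos(a)]])
print('boss corners',(np.array([(18,34),(18,-34),(-18,34),(-18,-34)])@R2.T+[415.8,-246]).round())
for z in (30,45,58,70): print('scene L2 tip hyps', unproj([(460/4+320,280/4+130)],cs,z).round().tolist())
print(proj([(x,-255,58) for x in (415,440,470)],cs).round())
E
python3 - <<'E'
from h import *
snap('scene','s3.png',(400,160,480,240),9)
E
```

```text
25 [[431.0, -253.0, 25.0], [450.0, -252.0, 25.0], [458.0, -226.0, 25.0], [461.0, -280.0, 25.0], [480.0, -223.0, 25.0], [495.0, -272.0, 25.0]]
40 [[431.0, -243.0, 40.0], [449.0, -242.0, 40.0], [457.0, -217.0, 40.0], [459.0, -268.0, 40.0], [478.0, -214.0, 40.0], [492.0, -261.0, 40.0]]
55 [[431.0, -232.0, 55.0], [447.0, -232.0, 55.0], [455.0, -208.0, 55.0], [457.0, -257.0, 55.0], [475.0, -205.0, 55.0], [489.0, -250.0, 55.0]]
65 [[430.0, -226.0, 65.0], [447.0, -225.0, 65.0], [454.0, -202.0, 65.0], [456.0, -249.0, 65.0], [474.0, -199.0, 65.0], [487.0, -243.0, 65.0]]
L1 handle base [[427.0, -82.0, 58.0], [448.0, -81.0, 58.0], [451.0, -55.0, 58.0]]
boss corners [[ 426. -209.]
 [ 441. -275.]
 [ 391. -217.]
 [ 406. -283.]]
scene L2 tip hyps [[426.0, -253.0, 30.0]]
scene L2 tip hyps [[400.0, -229.0, 45.0]]
scene L2 tip hyps [[377.0, -209.0, 58.0]]
scene L2 tip hyps [[356.0, -190.0, 70.0]]
[[439. 192.]
 [433. 188.]
 [426. 185.]]
```

View pics/s3.png

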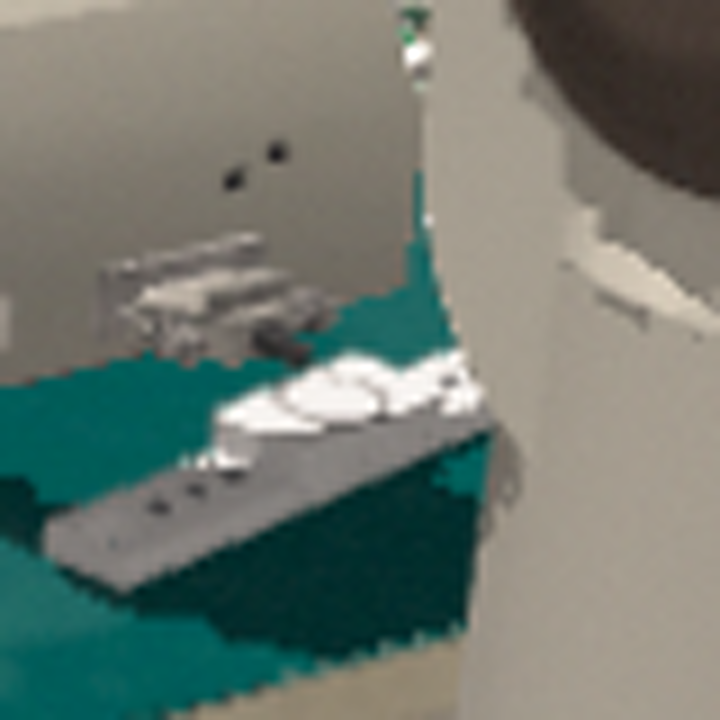

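```bash
python3 - <<'E'
from h import *
import pickle
o=sensors.get_obs(); pickle.dump((o['tcp_pos'],o['orientation']),open('p21.pkl','wb'))
E
python3 go.py 412 -226 140 12.6
python3 -m crank '[{"x":-0.3,"y":-0.2,"z":0.2,"turn":-0.003},{"x":-0.8,"y":-0.4,"z":0.5,"turn":-0.003},{"x":-1,"y":-0.6,"z":0.8,"turn":-0.003},{"x":-1,"y":-0.6,"z":0.8,"turn":-0.003},{"x":-1,"y":-0.6,"z":0.8,"turn":-0.003}]'
python3 - <<'E'
from h import *
snap('wrist','w22.png')
E
python3 go.py 412 -226 140 12.6
```

```text
t 20.67 pos [437.8 -95.6 224. ] yaw 12.25 zax [-0.006 -0.    -1.   ] w 55.6 F [-0.6  0.1  0.6] j [-0.09  0.13  0.27  2.07 -0.04  0.96  0.41]
need x -1.525 y -0.655 z 1.052 turn -0.0029 (-0.3 deg)
clock: 21.08
tcp_pos: [406.3, -183.7, 158.5]
orientation: [0.626, 0.78, -0.003, -0.004]
wrist_force: [0.2, 0.4, 1.5]
gripper_width: 55.2
t 21.13 pos [ 407.8 -183.   159.5] yaw 12.61 zax [-0.007  0.001 -1.   ] w 55.5 F [ 0.3  0.5 -0.3] j [ 0.06  0.23  0.34  2.13 -0.1   0.8   0.68]
need x -0.537 y -0.065 z 0.243 turn 0.0001 (0.0 deg)
```

View pics/w22.png

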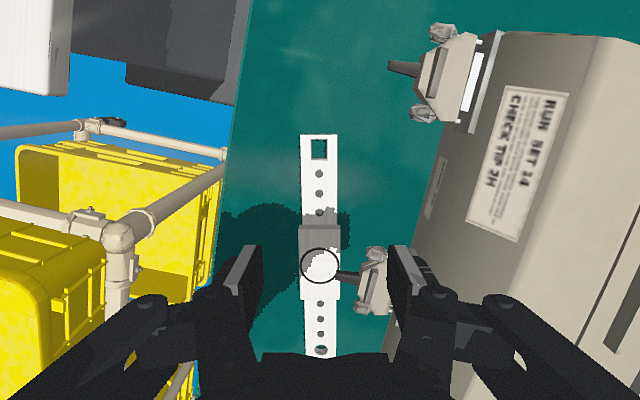

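```bash
python3 - <<'E'
from fit import *
import pickle
p,q=pickle.load(open('p21.pkl','rb'))
c1=cam('wrist',{'tcp_pos':p,'orientation':q}); c2=cam('wrist')
def tri(obs):
    A=[];B=[]
    for uv,c in obs:
        o=c[3]; d=unproj([uv],c,0)[0]-o; d/=np.linalg.norm(d); Q=np.eye(3)-np.outer(d,d); A.append(Q);B.append(Q@o)
    X=np.linalg.solve(sum(A),sum(B)); return X.round(1),[np.linalg.norm(Q@X-q).round(1) for Q,q in zip(A,B)]
print('L1',tri([((317,167),c1),((389,64),c2)]))
print('L2',tri([((290,308),c1),((337,275),c2)]))
print('ring',tri([((277,301.5),c1),((319.5,265),c2)]))
print('L2 knob',tri([((318.5,292),c1),((376,253),c2)]))
px=[(300,136),(337,135),(319,149),(319.5,265),(339,300),(299,300),(321,350)]
print(fit([(-15,111,13),(15,111,13),(0,99,13),(0,0,25),(18,-34,25),(-18,-34,25),(0,-99,13)],px,c2,(415,-246,12.6)))
print(proj([(431,-230,58),(430,-252,28)],cam('scene')).round(), proj([(431,-230,58),(430,-252,28)],c2).round())
E
```

```text
L1 (array([427.1, -81. ,  63. ]), [np.float64(0.3), np.float64(0.3)])
L2 (array([ 432.1, -248.7,   31.3]), [np.float64(1.4), np.float64(1.4)])
ring (array([ 416.1, -244.4,   29.3]), [np.float64(0.8), np.float64(0.8)])
L2 knob (array([ 458.4, -220.1,   34.6]), [np.float64(1.5), np.float64(1.5)])
(np.float64(417.06042355), np.float64(-247.75064431754595), np.float64(12.853342472385275), array([1. , 0.1, 0.6, 0.7, 0.6, 0.6, 0.6]))
[[428. 191.]
 [434. 200.]] [[341. 269.]
 [333. 275.]]
```

Two wrist views triangulate the low latch lever at about (432,-250,30), right at or over the boss's +x edge. The plan is to grip the bar's arm away from it, drag it about 30 mm clear, then regrip on the boss.

```bash
python3 go.py 405.3 -194.4 80 12.8
python3 -m crank '[{"x":-0.13,"y":-0.05,"z":0.3,"turn":-0.001},{"x":-0.13,"y":-0.06,"z":0.6,"turn":-0.001},{"x":-0.13,"y":-0.06,"z":0.9,"turn":-0.001},{"x":-0.13,"y":-0.06,"z":0.98,"turn":-0.001},{"x":-0.13,"y":-0.06,"z":0.98,"turn":-0.001}]'
python3 - <<'E'
from h import *
snap('wrist','w23.png')
E
python3 go.py 405.3 -194.4 12 12.8
```

```text
t 21.13 pos [ 407.8 -183.   159.5] yaw 12.61 zax [-0.007  0.001 -1.   ] w 55.5 F [ 0.3  0.5 -0.3] j [ 0.06  0.23  0.34  2.13 -0.1   0.8   0.68]
need x -0.135 y -0.055 z 0.993 turn -0.0016 (-0.2 deg)
clock: 21.55
tcp_pos: [404.9, -192.1, 80.1]
orientation: [0.623, 0.782, -0.002, -0.005]
wrist_force: [-0.8, -0.5, -0.4]
gripper_width: 55.3
t 21.6 pos [ 405.6 -192.8   81.2] yaw 12.85 zax [-0.008  0.001 -1.   ] w 55.4 F [ 1.  -0.3  0.8] j [ 0.12  0.38  0.3   2.17 -0.19  0.62  0.78]
need x -0.021 y -0.001 z 0.865 turn 0.0004 (0.1 deg)
```

View pics/w23.png

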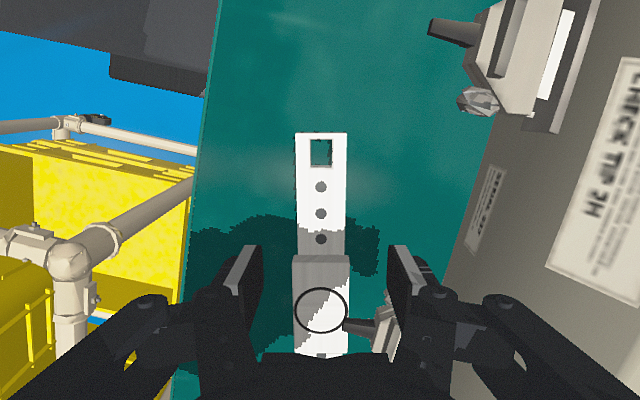

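```bash
python3 -m crank '[{"x":-0.02,"y":-0.03,"z":0.3,"turn":0},{"x":-0.02,"y":-0.03,"z":0.55,"turn":0},{"x":-0.02,"y":-0.03,"z":0.7,"turn":0},{"x":-0.02,"y":-0.03,"z":0.8,"turn":0},{"x":-0.02,"y":-0.03,"z":0.86,"turn":0}]'
python3 go.py 405.3 -194.4 12 12.8
```

```text
clock: 22.02
tcp_pos: [404.4, -194.7, 12.9]
orientation: [0.623, 0.782, -0.002, -0.003]
wrist_force: [-0.3, 0.1, 1.5]
gripper_width: 55.7
t 22.02 pos [ 404.4 -194.7   12.9] yaw 12.9 zax [-0.006  0.001 -1.   ] w 55.7 F [-0.3  0.1  1.5] j [ 0.19  0.52  0.24  2.19 -0.26  0.46  0.86]
need x 0.001 y 0.012 z 0.011 turn 0.0008 (0.1 deg)
```

Grip the arm of the bar, then drag it about 30 mm toward the robot.

```bash
python3 -m crank '[{"x":0,"y":0,"z":0,"turn":0},{"x":0,"y":0,"z":0,"turn":0},{"x":0,"y":0,"z":0,"turn":0},{"x":0,"y":0,"z":0,"turn":0},{"x":0,"y":0,"z":0,"turn":0}]' 1 60
python3 -m crank '[{"x":0,"y":-0.08,"z":0,"turn":0},{"x":0,"y":-0.16,"z":0,"turn":0},{"x":0,"y":-0.24,"z":0,"turn":0},{"x":0,"y":-0.32,"z":0,"turn":0},{"x":0,"y":-0.38,"z":0,"turn":0}]'
python3 - <<'E'
from h import *
snap('wrist','w24.png')
E
python3 go.py 405.3 -194.4 12 12.8
```

```text
clock: 22.43
tcp_pos: [405.1, -194.8, 14.1]
orientation: [0.623, 0.782, -0.001, -0.002]
wrist_force: [-0.2, 2.0, 6.3]
gripper_width: 28.0
clock: 22.85
tcp_pos: [374.4, -201.8, 14.3]
orientation: [0.624, 0.782, -0.001, -0.002]
wrist_force: [0.9, 1.1, -1.6]
gripper_width: 27.9
t 22.9 pos [ 373.3 -202.    14.2] yaw 12.79 zax [-0.006  0.001 -1.   ] w 28.0 F [-1.3 -0.3 -0.5] j [ 0.23  0.49  0.24  2.25 -0.26  0.43  0.9 ]
need x 0.004 y 0.411 z 0.025 turn -0.0001 (-0.0 deg)
```

View pics/w24.png

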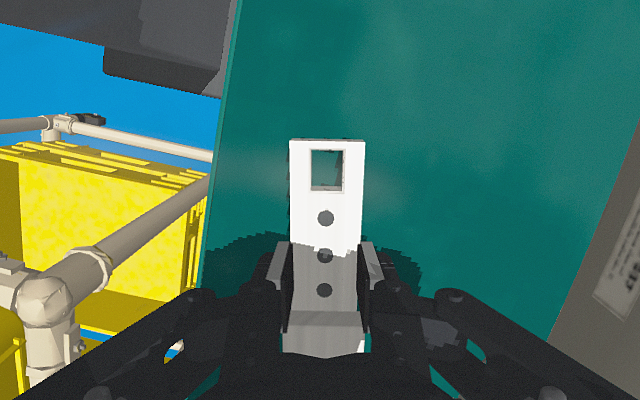

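```bash
python3 - <<'E'
from fit import *
print(tp([(290,140),(364,140),(313,141)],1.2))
E
python3 -m crank '[{"x":0,"y":0,"z":0,"turn":0},{"x":0,"y":0,"z":0,"turn":0},{"x":0,"y":0,"z":-0.1,"turn":0},{"x":0,"y":0,"z":-0.4,"turn":0},{"x":-0.2,"y":0,"z":-0.8,"turn":0}]' 0.35
python3 go.py 362 -254.5 80 12.8
```

```text
[[ 56.7 -13.1   1.2]
 [ 56.8  16.1   1.2]
 [ 56.3  -4.    1.2]]
clock: 23.32
tcp_pos: [374.6, -214.1, 77.2]
orientation: [0.623, 0.782, -0.002, -0.007]
wrist_force: [1.1, 0.5, -0.5]
gripper_width: 55.5
t 23.32 pos [ 374.6 -214.1   77.2] yaw 12.97 zax [-0.013  0.005 -1.   ] w 55.5 F [ 1.1  0.5 -0.5] j [ 0.19  0.37  0.31  2.21 -0.19  0.6   0.86]
need x -0.456 y -0.267 z -0.036 turn 0.0014 (0.2 deg)
```

```bash
python3 go.py 385.3 -255 80 12.8
python3 -m crank '[{"x":-0.25,"y":0.01,"z":0,"turn":0.001},{"x":-0.53,"y":0.02,"z":0,"turn":0.001},{"x":-0.53,"y":0.02,"z":0,"turn":0.001},{"x":-0.53,"y":0.02,"z":0,"turn":0.001},{"x":-0.53,"y":0.02,"z":0,"turn":0.001}]'
python3 - <<'E'
from h import *
snap('wrist','w25.png')
E
python3 go.py 385.3 -255 20 12.8
```

```text
t 23.32 pos [ 374.6 -214.1   77.2] yaw 12.97 zax [-0.013  0.005 -1.   ] w 55.5 F [ 1.1  0.5 -0.5] j [ 0.19  0.37  0.31  2.21 -0.19  0.6   0.86]
need x -0.528 y 0.015 z -0.040 turn 0.0014 (0.2 deg)
clock: 23.73
tcp_pos: [385.4, -254.5, 76.9]
orientation: [0.624, 0.782, -0.002, -0.007]
wrist_force: [0.9, 1.1, -0.4]
gripper_width: 55.4
t 23.78 pos [ 385.2 -254.1   76.7] yaw 12.88 zax [-0.014  0.006 -1.   ] w 55.2 F [-0.9 -0.5 -0.8] j [ 0.26  0.41  0.31  2.14 -0.2   0.63  0.94]
need x -0.018 y 0.007 z 0.709 turn 0.0007 (0.1 deg)
```

View pics/w25.png

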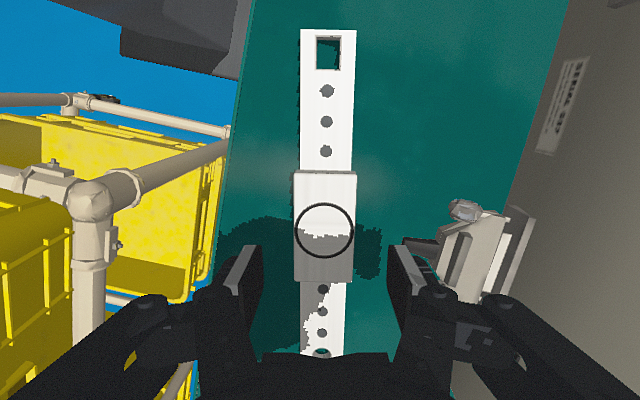

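```bash
python3 - <<'E'
from fit import *
c=cam('wrist')
px=[(300,30),(356,30),(328,53),(324.5,230),(294,171),(355,171),(293,282),(352,281)]
r=fit([(-15,111,13),(15,111,13),(0,99,13),(0,0,25),(-18,34,25),(18,34,25),(-18,-34,25),(18,-34,25)],px,c,(385,-255,12.8));print(r)
o,Mx=axes();print((Mx.T@(np.array([r[0],r[1],14.])-o['tcp_pos'])/80).round(3))
E
```

```text
(np.float64(384.75489337212065), np.float64(-254.50877402644042), np.float64(11.791867883557472), array([2.1, 1. , 1.2, 0.7, 1.4, 2.6, 0.3, 2.3]))
[-0.012  0.003  0.784]
```

```bash
python3 -m crank '[{"x":-0.01,"y":0,"z":0.2,"turn":0.005},{"x":-0.012,"y":0,"z":0.45,"turn":0.008},{"x":-0.012,"y":0,"z":0.6,"turn":0.008},{"x":-0.012,"y":0,"z":0.72,"turn":0.008},{"x":-0.012,"y":0,"z":0.784,"turn":0.008}]' 0.45
python3 go.py 384.8 -254.5 14 11.8
python3 -m crank '[{"x":0,"y":0,"z":0,"turn":0},{"x":0,"y":0,"z":0,"turn":0},{"x":0,"y":0,"z":0,"turn":0},{"x":0,"y":0,"z":0,"turn":0},{"x":0,"y":0,"z":0,"turn":0}]' 1 80
python3 go.py 384.8 -254.5 14 11.8
```

```text
clock: 24.2
tcp_pos: [383.7, -253.3, 12.8]
orientation: [0.629, 0.777, -0.002, -0.009]
wrist_force: [-0.5, -0.4, 0.5]
gripper_width: 46.9
t 24.2 pos [ 383.7 -253.3   12.8] yaw 11.98 zax [-0.016  0.008 -1.   ] w 46.9 F [-0.5 -0.4  0.5] j [ 0.31  0.54  0.25  2.16 -0.27  0.49  0.98]
need x -0.017 y 0.010 z -0.016 turn 0.0015 (0.2 deg)
clock: 24.62
tcp_pos: [383.8, -253.2, 13.0]
orientation: [0.629, 0.777, -0.002, -0.009]
wrist_force: [0.7, -0.3, -3.3]
gripper_width: 34.5
t 24.62 pos [ 383.8 -253.2   13. ] yaw 11.98 zax [-0.016  0.008 -1.   ] w 34.5 F [ 0.7 -0.3 -3.3] j [ 0.31  0.54  0.25  2.16 -0.27  0.49  0.98]
need x -0.018 y 0.009 z -0.013 turn 0.0015 (0.2 deg)
```

```bash
python3 -m crank '[{"x":0,"y":0,"z":-0.05,"turn":0},{"x":0,"y":0,"z":-0.2,"turn":0},{"x":0,"y":0,"z":-0.5,"turn":0},{"x":0,"y":0,"z":-0.9,"turn":0},{"x":0,"y":0,"z":-1,"turn":0}]'
python3 -m crank '[{"x":0.2,"y":0,"z":-0.4,"turn":0},{"x":0.5,"y":0,"z":-0.8,"turn":0},{"x":0.9,"y":0,"z":-1,"turn":0.02},{"x":1,"y":0,"z":-1,"turn":0.05},{"x":1,"y":0,"z":-1,"turn":0.08}]'
python3 - <<'E'
from h import *
snap('wrist','w26.png')
E
python3 go.py 440 60 170 -3
```

```text
clock: 25.03
tcp_pos: [386.9, -255.3, 96.6]
orientation: [0.63, 0.777, -0.001, -0.006]
wrist_force: [0.3, -0.4, -2.8]
gripper_width: 34.3
clock: 25.45
tcp_pos: [371.3, -174.6, 178.2]
orientation: [0.692, 0.722, -0.001, -0.006]
wrist_force: [0.4, -0.9, -3.3]
gripper_width: 34.8
t 25.5 pos [ 371.2 -175.8  177.8] yaw 2.12 zax [-0.009  0.006 -1.   ] w 34.2 F [-0.5 -0.1 -3. ] j [ 0.04  0.13  0.37  2.19 -0.07  0.84  0.49]
need x 2.913 y 0.969 z 0.107 turn 0.0427 (5.1 deg)
```

View pics/w26.png

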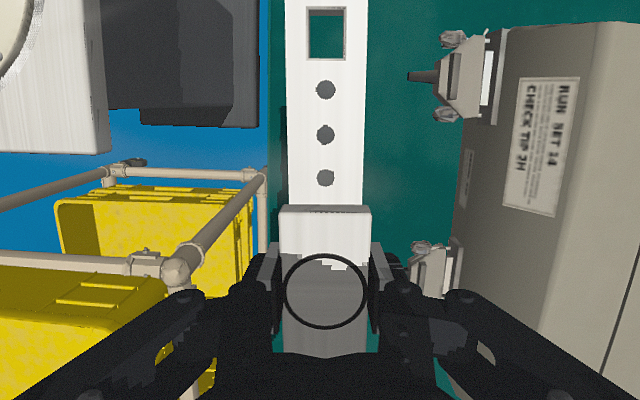

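```bash
python3 - <<'E'
from fit import *
print('ring',tp([(325,292)],-12),'slot',tp([(326.5,33.5)],0),'boss edge',tp([(281,212),(370,212)],-12))
E
python3 -m crank '[{"x":0.4,"y":0.1,"z":0,"turn":0.01},{"x":0.9,"y":0.3,"z":0,"turn":0.03},{"x":1,"y":0.5,"z":0,"turn":0.043},{"x":1,"y":0.6,"z":0,"turn":0.043},{"x":1,"y":0.7,"z":0,"turn":0.043}]'
python3 -m crank '[{"x":0.4,"y":0.1,"z":0,"turn":0},{"x":0.9,"y":0.3,"z":0,"turn":0},{"x":1,"y":0.4,"z":0,"turn":0},{"x":1,"y":0.4,"z":0,"turn":0},{"x":1,"y":0.4,"z":0,"turn":0}]'
python3 go.py 649.2 194.6 140 -3
```

```text
ring [[ -2.9   0.4 -12. ]] slot [[95.7  0.9  0. ]] boss edge [[ 31.3 -16.2 -12. ]
 [ 31.3  17.4 -12. ]]
clock: 25.92
tcp_pos: [424.8, -93.5, 177.6]
orientation: [0.724, 0.689, -0.001, -0.005]
wrist_force: [-0.1, -1.4, -3.4]
gripper_width: 34.3
clock: 26.33
tcp_pos: [461.0, -15.9, 177.2]
orientation: [0.724, 0.69, -0.002, -0.005]
wrist_force: [-0.0, -0.7, -3.1]
gripper_width: 34.7
t 26.33 pos [461.  -15.9 177.2] yaw -2.78 zax [-0.011  0.005 -1.   ] w 34.7 F [-0.  -0.7 -3.1] j [-0.22  0.22  0.23  2.08 -0.07  0.86  0.  ]
need x 2.740 y 2.228 z 0.454 turn 0.0019 (0.2 deg)
```

```bash
python3 -m crank '[{"x":0.4,"y":0.1,"z":0,"turn":0},{"x":0.9,"y":0.4,"z":0,"turn":0},{"x":1,"y":0.7,"z":0,"turn":0},{"x":1,"y":0.8,"z":0,"turn":0},{"x":1,"y":0.8,"z":0,"turn":0}]'
python3 -m crank '[{"x":0.4,"y":0.4,"z":0,"turn":0},{"x":0.9,"y":0.9,"z":0,"turn":0},{"x":1,"y":1,"z":0,"turn":0},{"x":1,"y":1,"z":0,"turn":0},{"x":1,"y":1,"z":0,"turn":0}]'
python3 go.py 649.3 197.6 130 -3.05
```

```text
clock: 26.75
tcp_pos: [530.8, 59.4, 176.6]
orientation: [0.724, 0.69, -0.002, -0.005]
wrist_force: [-1.1, -1.2, -3.4]
gripper_width: 34.5
clock: 27.17
tcp_pos: [614.3, 134.2, 175.0]
orientation: [0.724, 0.69, -0.003, -0.005]
wrist_force: [-0.3, 0.1, -3.0]
gripper_width: 34.2
t 27.17 pos [614.3 134.2 175. ] yaw -2.8 zax [-0.011  0.002 -1.   ] w 34.2 F [-0.3  0.1 -3. ] j [-0.38  0.5   0.16  1.67 -0.1   0.99 -0.23]
need x 0.812 y 0.405 z 0.559 turn 0.0021 (0.3 deg)
```

```bash
python3 -m crank '[{"x":0.3,"y":0.2,"z":0.1,"turn":0.002},{"x":0.7,"y":0.4,"z":0.3,"turn":0.002},{"x":0.805,"y":0.41,"z":0.5,"turn":0.002},{"x":0.805,"y":0.41,"z":0.7,"turn":0.002},{"x":0.805,"y":0.41,"z":0.8,"turn":0.002}]'
python3 go.py 649.5 197.1 95 -3.05
python3 - <<'E'
from h import *
snap('wrist','w27.png'); snap('scene','s27.png',(170,150,340,250),4.5); snap('side','d27.png',(200,180,360,300),5)
E
```

```text
clock: 27.58
tcp_pos: [646.8, 194.7, 107.7]
orientation: [0.726, 0.688, -0.006, -0.006]
wrist_force: [-1.0, -0.2, -3.2]
gripper_width: 34.2
t 27.58 pos [646.8 194.7 107.7] yaw -3.07 zax [-0.017 -0.001 -1.   ] w 34.2 F [-1.  -0.2 -3.2] j [-0.43  0.66  0.14  1.58 -0.12  0.93 -0.3 ]
need x 0.032 y 0.035 z 0.158 turn -0.0001 (-0.0 deg)
```

View pics/w27.png

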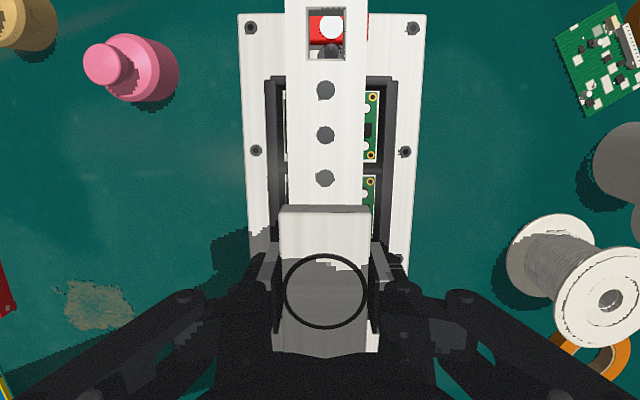

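View pics/s27.png

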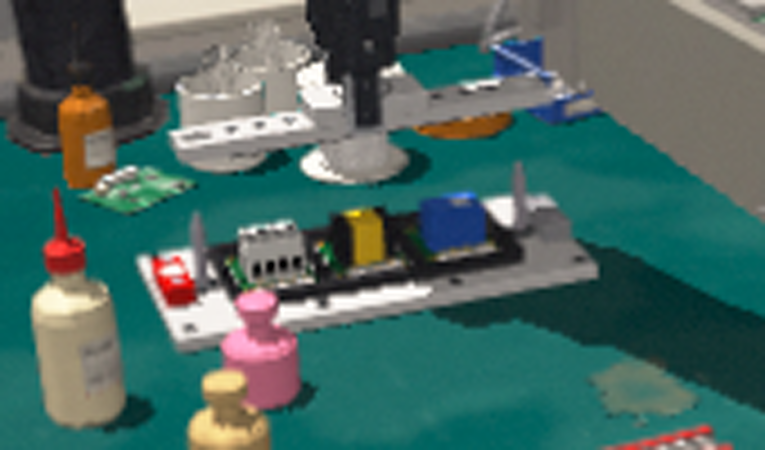

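View pics/d27.png

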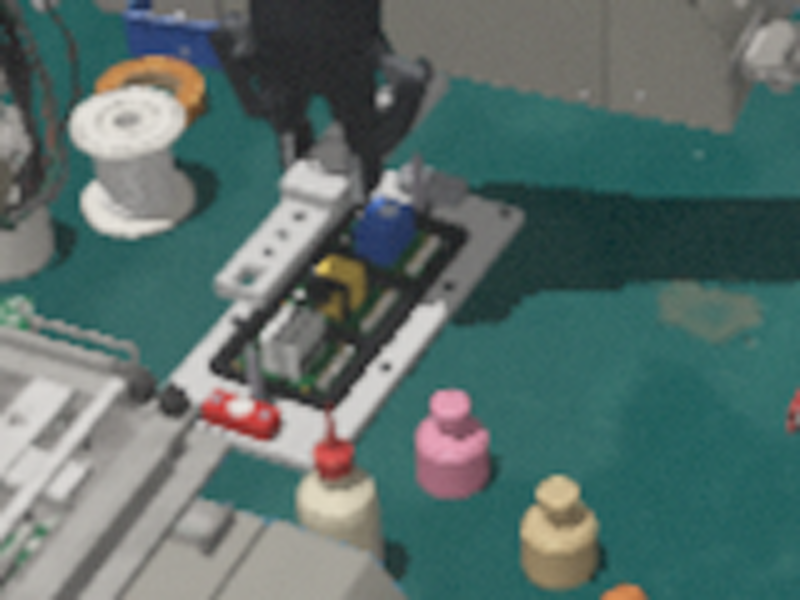

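```bash
python3 -m crank '[{"x":0.032,"y":0.035,"z":0.05,"turn":0},{"x":0.032,"y":0.035,"z":0.12,"turn":0},{"x":0.032,"y":0.035,"z":0.18,"turn":0},{"x":0.032,"y":0.035,"z":0.22,"turn":0},{"x":0.032,"y":0.035,"z":0.24,"turn":0}]'
python3 - <<'E'
from h import *
snap('wrist','w28.png',(230,0,430,150),4)
E
python3 go.py 649.5 197.1 76 -3.05
```

```text
clock: 28.15
tcp_pos: [650.7, 196.0, 90.1]
orientation: [0.727, 0.687, -0.006, -0.005]
wrist_force: [-0.2, -0.5, -3.4]
gripper_width: 34.1
t 28.2 pos [650.6 196.   89.9] yaw -3.19 zax [-0.015 -0.001 -1.   ] w 34.4 F [-0.7 -0.4 -3.7] j [-0.43  0.69  0.14  1.58 -0.12  0.9  -0.3 ]
need x 0.013 y -0.012 z 0.174 turn -0.0012 (-0.1 deg)
```

View pics/w28.png

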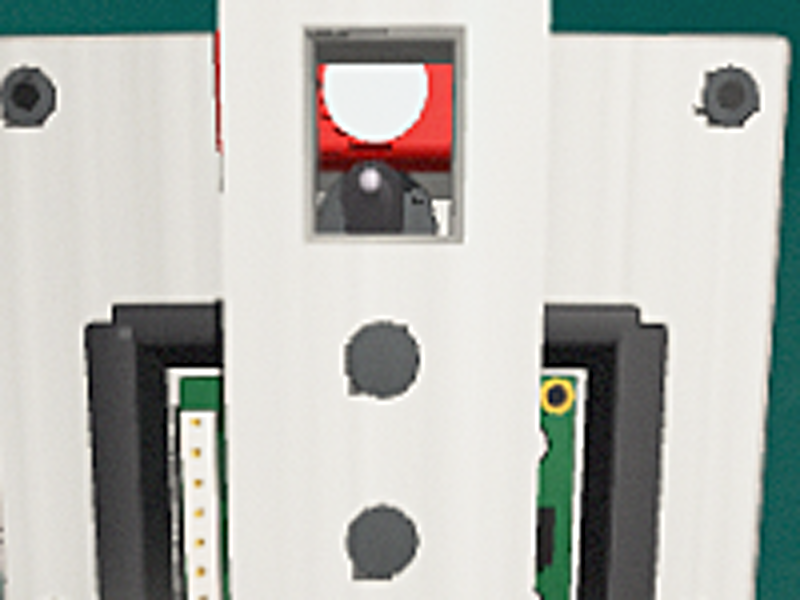

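```bash
python3 - <<'E'
from fit import *
print('post',tp([(322.5,44.5)],31.9),'slot',tp([(326,33.6)],0), tp([(306.2,6.7),(345.7,60.5)],0))
o,M=axes(); print(M.T.round(4))
P=np.array([649.4,194.1,0]); a=np.radians(-3.0)
for y in (99,-99): print('post by base',(M.T@(P+[-y*np.sin(a),y*np.cos(a),58]-o['tcp_pos'])).round(1))
E
```

```text
post [[96.8 -1.  31.9]] slot [[95.7  0.5  0. ]] [[104.8  -6.6   0. ]
 [ 86.3   7.9   0. ]]
[[ 5.570e-02  9.984e-01 -1.400e-03]
 [ 9.983e-01 -5.570e-02 -1.490e-02]
 [-1.490e-02 -6.000e-04 -9.999e-01]]
post by base [97.1 -0.9 31.8]
post by base [-100.9   -0.3   32.1]
```

```bash
python3 -m crank '[{"x":0.014,"y":-0.015,"z":0.03,"turn":-0.001},{"x":0.014,"y":-0.015,"z":0.1,"turn":-0.001},{"x":0.014,"y":-0.015,"z":0.15,"turn":-0.001},{"x":0.014,"y":-0.015,"z":0.2,"turn":-0.001},{"x":0.014,"y":-0.015,"z":0.22,"turn":-0.001}]'
python3 - <<'E'
from h import *
snap('wrist','w29.png',(230,0,430,150),4)
E
python3 go.py 649.4 197.1 51 -3.05
```

```text
clock: 28.62
tcp_pos: [648.6, 197.0, 71.3]
orientation: [0.726, 0.688, -0.006, -0.005]
wrist_force: [0.2, -0.1, -2.2]
gripper_width: 34.4
t 28.67 pos [648.5 197.   71.2] yaw -3.07 zax [-0.016 -0.001 -1.   ] w 34.0 F [-0.6 -0.9 -3.5] j [-0.43  0.71  0.14  1.59 -0.12  0.87 -0.3 ]
need x 0.002 y 0.015 z 0.253 turn -0.0002 (-0.0 deg)
```

View pics/w29.png

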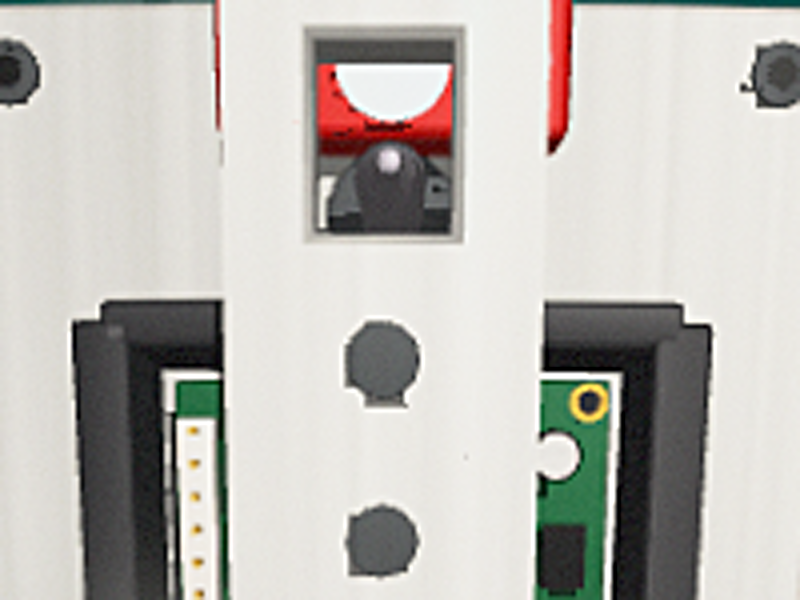

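```bash
python3 - <<'E'
from fit import *
print(tp([(327.2,39.5)],13.2))
E
python3 -m crank '[{"x":0.004,"y":0.005,"z":0.03,"turn":0},{"x":0.004,"y":0.005,"z":0.07,"turn":0},{"x":0.004,"y":0.005,"z":0.11,"turn":0},{"x":0.004,"y":0.005,"z":0.15,"turn":0},{"x":0.004,"y":0.005,"z":0.17,"turn":0}]'
python3 - <<'E'
from h import *
snap('wrist','w30.png',(230,0,430,150),4)
E
python3 go.py 649.4 197.1 51 -3.05
```

```text
[[95.8  1.1 13.2]]
clock: 29.08
tcp_pos: [648.4, 197.2, 57.0]
orientation: [0.726, 0.688, -0.007, -0.005]
wrist_force: [0.4, -0.4, -3.4]
gripper_width: 34.2
t 29.13 pos [648.3 197.2  56.8] yaw -3.07 zax [-0.017 -0.001 -1.   ] w 34.5 F [-0.  -0.7 -3.5] j [-0.43  0.73  0.14  1.59 -0.13  0.85 -0.29]
need x 0.000 y 0.015 z 0.072 turn -0.0002 (-0.0 deg)
```

View pics/w30.png

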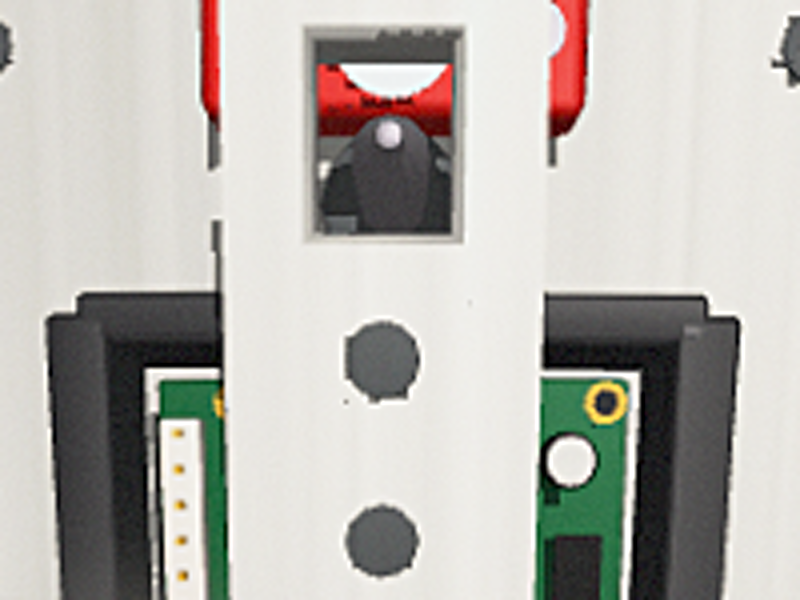

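Post is centred in the slot with no contact force. Lower the rest gently.

```bash
python3 -m crank '[{"x":0,"y":0.004,"z":0.015,"turn":0},{"x":0,"y":0.004,"z":0.03,"turn":0},{"x":0,"y":0.004,"z":0.045,"turn":0},{"x":0,"y":0.004,"z":0.055,"turn":0},{"x":0,"y":0.004,"z":0.063,"turn":0}]'
python3 go.py 649.4 197.1 51 -3.05
```

```text
clock: 29.55
tcp_pos: [648.6, 197.1, 51.7]
orientation: [0.726, 0.688, -0.007, -0.005]
wrist_force: [0.1, 0.0, -3.7]
gripper_width: 34.3
t 29.55 pos [648.6 197.1  51.7] yaw -3.08 zax [-0.017 -0.001 -1.   ] w 34.3 F [ 0.1  0.  -3.7] j [-0.42  0.74  0.13  1.59 -0.13  0.84 -0.29]
need x 0.001 y 0.011 z 0.009 turn -0.0002 (-0.0 deg)
```

```bash
python3 -m crank '[{"x":0,"y":0.002,"z":0.005,"turn":0},{"x":0,"y":0.002,"z":0.01,"turn":0},{"x":0,"y":0.002,"z":0.012,"turn":0},{"x":0,"y":0.002,"z":0.015,"turn":0},{"x":0,"y":0.002,"z":0.015,"turn":0}]'
python3 go.py 649.4 197.1 51 -3.05
python3 - <<'E'
from h import *
snap('scene','s31.png',(170,150,340,250),4.5)
E
```

```text
clock: 29.97
tcp_pos: [648.6, 197.0, 50.8]
orientation: [0.726, 0.688, -0.007, -0.005]
wrist_force: [-1.0, -0.8, 1.3]
gripper_width: 34.5
t 29.97 pos [648.6 197.   50.8] yaw -3.07 zax [-0.017 -0.001 -1.   ] w 34.5 F [-1.  -0.8  1.3] j [-0.42  0.74  0.13  1.59 -0.13  0.84 -0.29]
need x 0.001 y 0.009 z -0.002 turn -0.0002 (-0.0 deg)
```

View pics/s31.png

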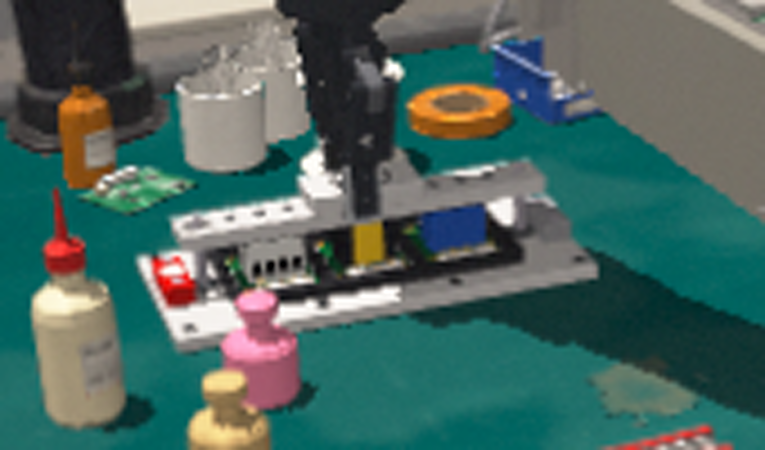

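The weight has transferred (force went from -3.7 to +1.3 N) and the bar lies on the components. Release and lift.

```bash
python3 -m crank '[{"x":0,"y":0,"z":0,"turn":0},{"x":0,"y":0,"z":0,"turn":0},{"x":0,"y":0,"z":0,"turn":0},{"x":0,"y":0,"z":-0.1,"turn":0},{"x":0,"y":0,"z":-0.4,"turn":0}]' 0.3
python3 -m crank '[{"x":0,"y":0,"z":-0.3,"turn":0},{"x":0,"y":0,"z":-0.7,"turn":0},{"x":0,"y":0,"z":-1,"turn":0},{"x":0,"y":0,"z":-1,"turn":0},{"x":0,"y":-0.3,"z":-1,"turn":0}]'
python3 - <<'E'
from h import *
snap('wrist','w32.png');snap('scene','s32.png',(170,150,340,250),4.5)
E
python3 go.py 448 300 200 -3
```

```text
clock: 30.43
tcp_pos: [646.4, 196.3, 79.7]
orientation: [0.726, 0.688, -0.01, -0.007]
wrist_force: [-0.8, -0.3, 0.3]
gripper_width: 59.9
clock: 30.85
tcp_pos: [629.7, 197.1, 163.6]
orientation: [0.727, 0.687, -0.006, -0.004]
wrist_force: [0.4, 0.6, -0.1]
gripper_width: 59.9
t 30.95 pos [621.7 198.7 160.8] yaw -3.0 zax [-0.026 -0.003 -1.   ] w 60.0 F [-0.8  0.1 -1.1] j [-0.45  0.57  0.15  1.6  -0.1   1.01 -0.32]
need x 1.149 y -2.246 z -0.437 turn -0.0000 (-0.0 deg)
```

View pics/w32.png

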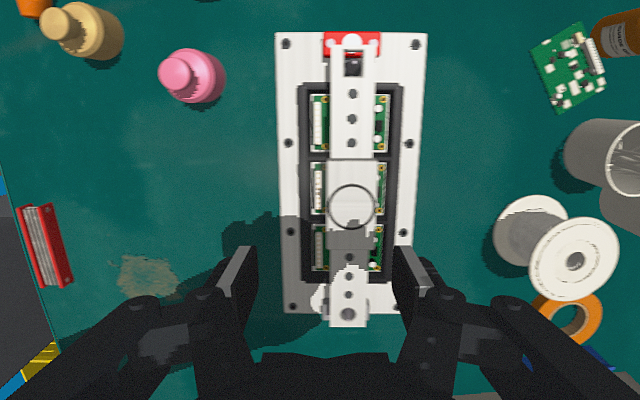

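View pics/s32.png

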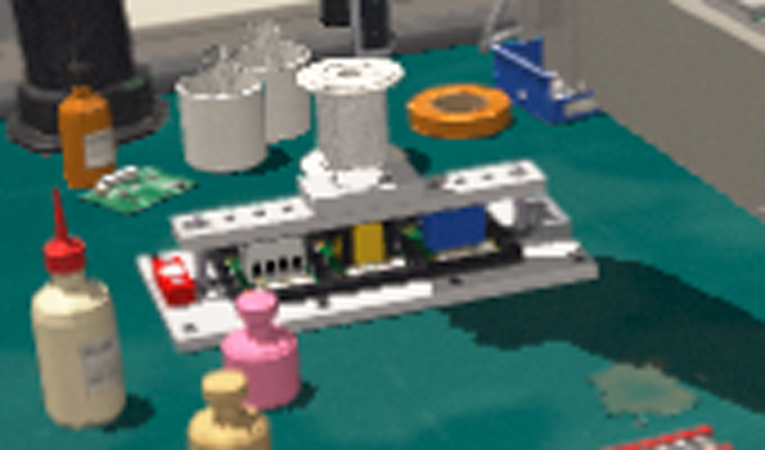

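```bash
python3 -m crank '[{"x":0.2,"y":-0.4,"z":-0.1,"turn":0},{"x":0.4,"y":-0.9,"z":-0.3,"turn":0},{"x":0.4,"y":-1,"z":-0.4,"turn":0},{"x":0.4,"y":-1,"z":-0.4,"turn":0},{"x":0.4,"y":-1,"z":-0.4,"turn":0}]'
python3 -m crank '[{"x":0.2,"y":-0.4,"z":0,"turn":0},{"x":0.4,"y":-0.9,"z":0,"turn":0},{"x":0.5,"y":-1,"z":0,"turn":0},{"x":0.5,"y":-1,"z":0,"turn":0},{"x":0.5,"y":-1,"z":0,"turn":0}]'
python3 - <<'E'
from h import *
snap('wrist','w33.png')
print([(np.round(d['location']).tolist(),round(d['confidence'],2),proj(d['location'],cam('wrist')).round()[0].tolist()) for d in spot_point('weight_mid','wrist')])
E
python3 go.py 447 334 150 -3
```

```text
clock: 31.37
tcp_pos: [544.6, 235.7, 195.8]
orientation: [0.725, 0.689, -0.009, -0.007]
wrist_force: [0.5, 0.4, -0.7]
gripper_width: 60.1
clock: 31.78
tcp_pos: [467.4, 279.7, 197.2]
orientation: [0.725, 0.689, -0.009, -0.007]
wrist_force: [0.4, 0.7, 0.1]
gripper_width: 59.8
[([534.0, 294.0, 29.0], 0.73, [402.0, 162.0]), ([449.0, 333.0, 30.0], 0.71, [304.0, 123.0])]
t 31.88 pos [468.6 278.3 197.3] yaw -3.05 zax [-0.023 -0.003 -1.   ] w 59.9 F [ 0.4 -0.3  0.2] j [-0.68  0.34  0.12  1.86 -0.06  0.97 -0.58]
need x 0.683 y -0.293 z 0.595 turn -0.0004 (-0.0 deg)
```

View pics/w33.png

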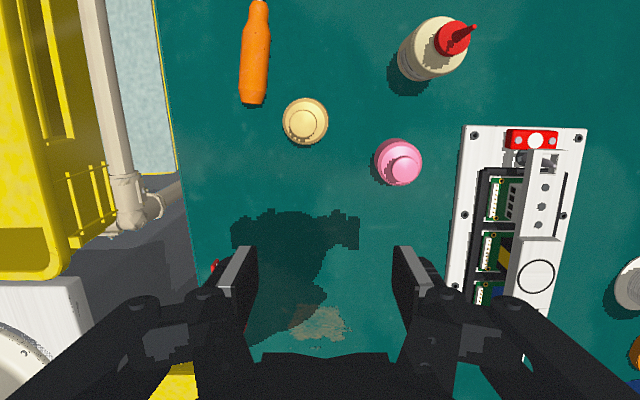

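Candidates: tan/brass weight (304,122) and pink one (400,162). The pink is excluded by the text and the brass fits; confirm with a crop. The driver handle's end (253,103) is close, so turn the jaws to a yaw of about 40° to keep the fingers away from it.

```bash
python3 - <<'E'
import cv2
im=cv2.imread('pics/w33.png')
cv2.imwrite('pics/w33a.png',cv2.resize(im[60:200,220:440],None,fx=3.5,fy=3.5,interpolation=cv2.INTER_CUBIC))
from h import *
c=cam('wrist'); print('handle end',unproj([(253,104),(241,95),(266,95)],c,12).round())
print('weight base-ish ring top', unproj([(304,120)],c,40).round())
E
python3 go.py 449 333 110 40
```

```text
handle end [[403. 351.  12.]
 [392. 360.  12.]
 [415. 358.  12.]]
weight base-ish ring top [[451. 336.  40.]]
t 31.88 pos [468.6 278.3 197.3] yaw -3.05 zax [-0.023 -0.003 -1.   ] w 59.9 F [ 0.4 -0.3  0.2] j [-0.68  0.34  0.12  1.86 -0.06  0.97 -0.58]
need x 0.674 y -0.256 z 1.094 turn -0.3587 (-43.0 deg)
```

View pics/w33a.png

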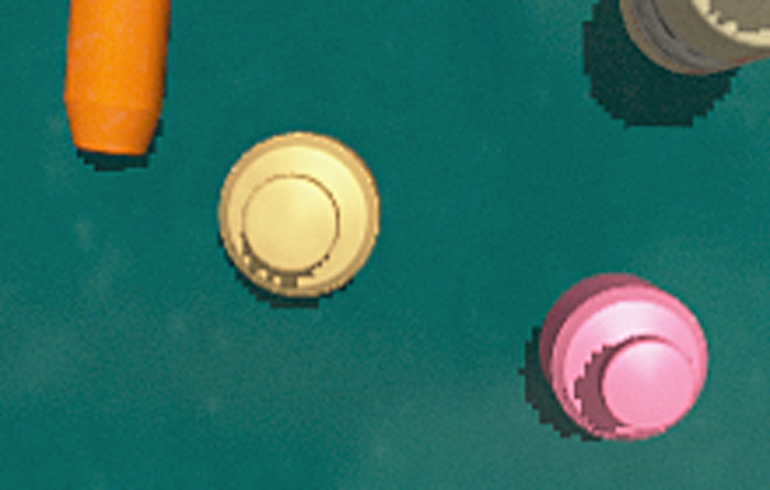

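The crop confirms the brass one, at left (299,215).

```bash
python3 -m crank '[{"x":0.2,"y":-0.1,"z":0,"turn":-0.059},{"x":0.4,"y":-0.2,"z":0.2,"turn":-0.118},{"x":0.6,"y":-0.24,"z":0.3,"turn":-0.178},{"x":0.66,"y":-0.24,"z":0.4,"turn":-0.237},{"x":0.66,"y":-0.24,"z":0.5,"turn":-0.297}]'
python3 go.py 450 333.5 110 40
```

```text
clock: 32.3
tcp_pos: [452.6, 332.8, 156.8]
orientation: [0.478, 0.878, -0.006, -0.009]
wrist_force: [-0.0, -0.7, -0.7]
gripper_width: 59.6
t 32.3 pos [452.6 332.8 156.8] yaw 32.9 zax [-0.023 -0.002 -1.   ] w 59.6 F [-0.  -0.7 -0.7] j [-0.65  0.42 -0.03  1.84 -0.    0.9  -0.1 ]
need x 0.019 y -0.010 z 0.585 turn -0.0592 (-7.1 deg)
```

```bash
python3 -m crank '[{"x":0.019,"y":-0.01,"z":0.2,"turn":-0.059},{"x":0.019,"y":-0.01,"z":0.4,"turn":-0.059},{"x":0.019,"y":-0.01,"z":0.58,"turn":-0.059},{"x":0.019,"y":-0.01,"z":0.58,"turn":-0.059},{"x":0.019,"y":-0.01,"z":0.58,"turn":-0.059}]'
python3 - <<'E'
from h import *
snap('wrist','w34.png')
E
python3 go.py 450 333.5 17 40
```

```text
clock: 32.72
tcp_pos: [450.9, 331.8, 109.5]
orientation: [0.424, 0.906, -0.007, -0.01]
wrist_force: [-0.2, 0.2, -0.1]
gripper_width: 59.7
t 32.77 pos [451.3 332.6 110.4] yaw 39.85 zax [-0.022 -0.003 -1.   ] w 60.0 F [ 1.2 -0.6 -0.2] j [-0.64  0.48 -0.05  1.87  0.02  0.8   0.  ]
need x 0.005 y 0.017 z 1.168 turn -0.0013 (-0.2 deg)
```

View pics/w34.png

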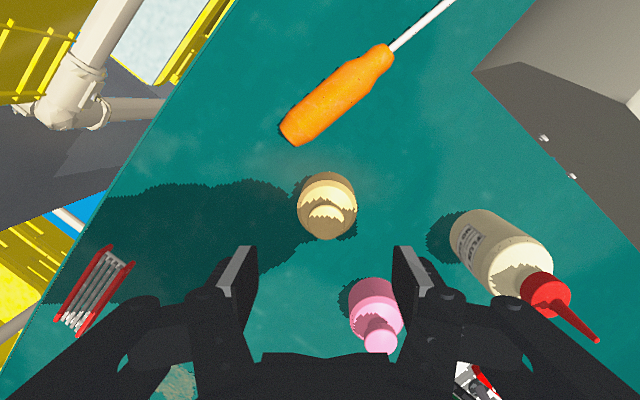

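```bash
python3 - <<'E'
from fit import *
print('tool y of sides at z30', tp([(297,203),(357,203)],110.4-30), 'knob top', tp([(326,214)],110.4-58))
o,M=axes(); print((M.T@(np.array([450,334,29])-o['tcp_pos'])).round(1))
E
```

```text
tool y of sides at z30 [[  6.9 -16.8  80.4]
 [  6.9  22.5  80.4]] knob top [[ 8.6  2.1 52.4]]
[ 0.9  1.4 81.4]
```

```bash
python3 - <<'E'
from fit import *
import cv2
im=cv2.imread('pics/w34.png'); cv2.imwrite('pics/w34a.png',cv2.resize(im[160:250,280:375],None,fx=6,fy=6,interpolation=cv2.INTER_CUBIC))
print(tp([(327,172)],110.4), tp([(327,240)],110.4-30),tp([(327,240)],110.4-58))
E
```

```text
[[ 21.5   3.  110.4]] [[-19.3   2.9  80.4]] [[-7.6  2.7 52.4]]
```

View pics/w34a.png

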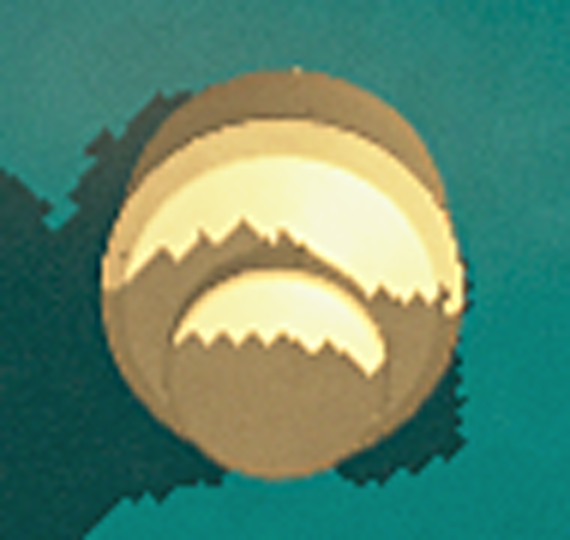

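```bash
python3 -m crank '[{"x":0.012,"y":0.027,"z":0.2,"turn":0},{"x":0.012,"y":0.027,"z":0.5,"turn":0},{"x":0.012,"y":0.027,"z":0.7,"turn":0},{"x":0.012,"y":0.027,"z":0.8,"turn":0},{"x":0.012,"y":0.027,"z":0.8,"turn":0}]'
python3 go.py 453.5 335 17 40
python3 - <<'E'
from h import *
snap('wrist','w35.png')
E
```

```text
clock: 33.18
tcp_pos: [450.7, 333.8, 45.6]
orientation: [0.424, 0.906, -0.007, -0.01]
wrist_force: [-0.8, -0.6, 0.9]
gripper_width: 59.8
t 33.18 pos [450.7 333.8  45.6] yaw 39.82 zax [-0.024 -0.004 -1.   ] w 59.8 F [-0.8 -0.6  0.9] j [-0.64  0.58 -0.05  1.9   0.02  0.68 -0.  ]
need x -0.015 y 0.043 z 0.356 turn -0.0015 (-0.2 deg)
```

View pics/w35.png

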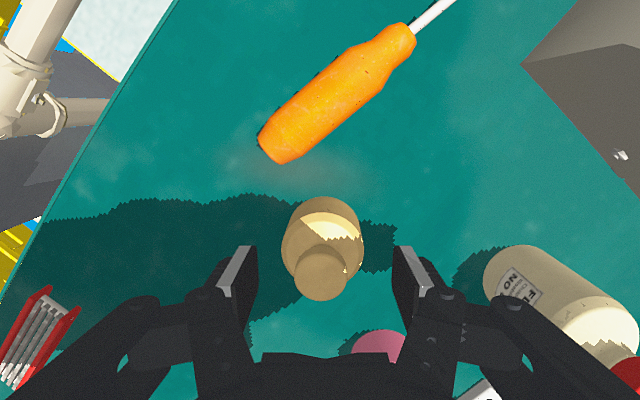

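```bash
python3 -m crank '[{"x":0.005,"y":0.005,"z":0.1,"turn":0},{"x":0.005,"y":0.005,"z":0.2,"turn":0},{"x":0.005,"y":0.005,"z":0.3,"turn":0},{"x":0.005,"y":0.005,"z":0.35,"turn":0},{"x":0.005,"y":0.005,"z":0.35,"turn":0}]'
python3 -m crank '[{"x":0,"y":0,"z":0,"turn":0},{"x":0,"y":0,"z":0,"turn":0},{"x":0,"y":0,"z":0,"turn":0},{"x":0,"y":0,"z":0,"turn":0},{"x":0,"y":0,"z":0,"turn":0}]' 1 80
python3 - <<'E'
from h import *
snap('wrist','w36.png')
E
python3 go.py 453.5 335 17 40
```

```text
clock: 33.65
tcp_pos: [449.9, 334.3, 17.4]
orientation: [0.424, 0.906, -0.007, -0.01]
wrist_force: [-0.0, 0.3, 0.2]
gripper_width: 59.5
clock: 34.07
tcp_pos: [449.6, 334.0, 17.8]
orientation: [0.424, 0.906, -0.007, -0.01]
wrist_force: [-2.3, -2.0, 5.6]
gripper_width: 37.3
t 34.12 pos [449.6 334.   17.7] yaw 39.83 zax [-0.025 -0.005 -1.   ] w 37.0 F [-3.2 -2.6  6.2] j [-0.64  0.63 -0.05  1.9   0.03  0.63 -0.01]
need x -0.021 y 0.046 z 0.008 turn -0.0014 (-0.2 deg)
```

View pics/w36.png

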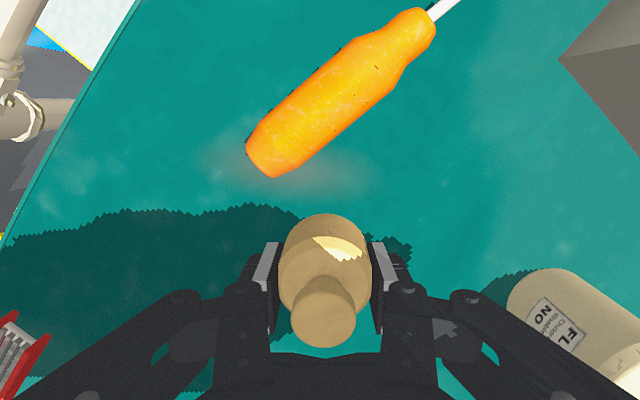

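```bash
python3 -m crank '[{"x":0,"y":0,"z":-0.05,"turn":0},{"x":0,"y":0,"z":-0.2,"turn":0},{"x":0,"y":0,"z":-0.5,"turn":0},{"x":0,"y":0,"z":-0.9,"turn":0},{"x":0,"y":0,"z":-1,"turn":0}]'
python3 -m crank '[{"x":0,"y":0,"z":-0.3,"turn":0},{"x":0,"y":0,"z":-0.7,"turn":0},{"x":0,"y":0,"z":-1,"turn":0},{"x":0,"y":0,"z":-1,"turn":0},{"x":0,"y":0,"z":-1,"turn":0}]'
python3 - <<'E'
from fit import *
snap('wrist','w37.png')
snap('wrist','w37a.png',(260,190,390,360),4)
E
python3 go.py 649.4 194.1 185 40
```

```text
clock: 34.53
tcp_pos: [454.2, 336.3, 102.4]
orientation: [0.424, 0.906, -0.004, -0.008]
wrist_force: [0.7, 2.0, -3.9]
gripper_width: 37.3
clock: 34.95
tcp_pos: [456.7, 337.1, 183.7]
orientation: [0.424, 0.906, -0.002, -0.008]
wrist_force: [-0.3, -0.1, -5.3]
gripper_width: 37.2
t 35.05 pos [454.7 335.6 180.9] yaw 39.83 zax [-0.021 -0.002 -1.   ] w 37.1 F [-0.6 -0.6 -5.2] j [-0.64  0.39 -0.05  1.82  0.01  0.95  0.01]
need x -2.916 y 0.735 z -0.099 turn -0.0014 (-0.2 deg)
```

View pics/w37a.png

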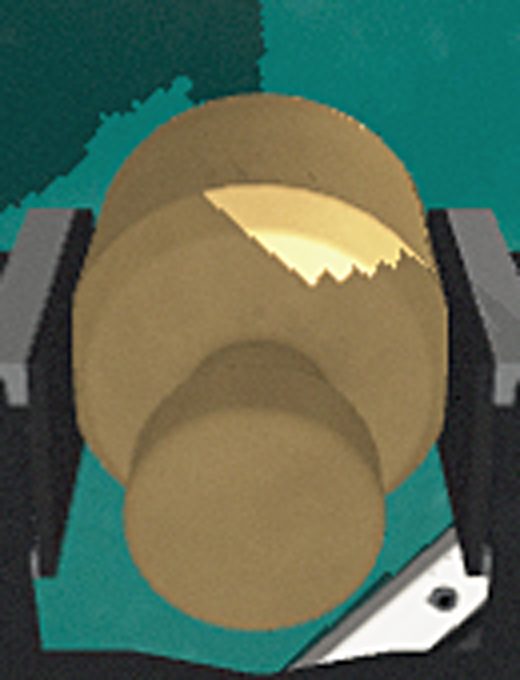

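```bash
python3 - <<'E'
from fit import *
print(tp([(326,213.3)],17.7),tp([(326,235.7)],-12.3), 'sides',tp([(278.2,270),(371.5,270)],-12.3),'knob top',tp([(291,318),(356,318),(324,292),(324,347)],17.7-58))
E
python3 -m crank '[{"x":-0.4,"y":0.1,"z":-0.1,"turn":0},{"x":-0.9,"y":0.3,"z":-0.2,"turn":0},{"x":-1,"y":0.3,"z":-0.2,"turn":0},{"x":-1,"y":0.3,"z":-0.2,"turn":0},{"x":-1,"y":0.3,"z":-0.2,"turn":0}]'
python3 -m crank '[{"x":-0.4,"y":0.1,"z":0,"turn":0},{"x":-0.9,"y":0.3,"z":0,"turn":0},{"x":-1,"y":0.3,"z":0,"turn":0},{"x":-1,"y":0.3,"z":0,"turn":0},{"x":-1,"y":0.3,"z":0,"turn":0}]'
python3 go.py 649.4 194.1 160 40
```

```text
[[20.5  1.9 17.7]] [[ 21.3   1.8 -12.3]] sides [[  6.7 -17.1 -12.3]
 [  6.7  19.9 -12.3]] knob top [[  4.2  -9.5 -40.3]
 [  4.2  11.4 -40.3]
 [ 13.8   1.1 -40.3]
 [ -7.    1.1 -40.3]]
clock: 35.47
tcp_pos: [524.5, 287.5, 193.1]
orientation: [0.425, 0.905, -0.007, -0.01]
wrist_force: [-1.0, 1.0, -4.4]
gripper_width: 37.2
clock: 35.88
tcp_pos: [593.0, 240.8, 189.6]
orientation: [0.426, 0.905, -0.008, -0.011]
wrist_force: [-0.5, 0.6, -3.9]
gripper_width: 36.9
t 35.88 pos [593.  240.8 189.6] yaw 39.59 zax [-0.027 -0.005 -1.   ] w 36.9 F [-0.5  0.6 -3.9] j [-0.43  0.51  0.    1.61 -0.01  1.05  0.27]
need x -0.904 y 0.180 z 0.354 turn -0.0034 (-0.4 deg)
```

```bash
python3 go.py 649 193.2 135 40; python3 -m crank '[{"x":-0.4,"y":0.1,"z":0,"turn":-0.003},{"x":-0.8,"y":0.17,"z":0.2,"turn":-0.003},{"x":-0.91,"y":0.17,"z":0.4,"turn":-0.003},{"x":-0.91,"y":0.17,"z":0.6,"turn":-0.003},{"x":-0.91,"y":0.17,"z":0.66,"turn":-0.003}]'
python3 - <<'E'
from fit import *
snap('wrist','w38.png')
snap('scene','s38.png',(170,100,340,250),4.5);snap('side','d38.png',(200,140,360,300),5)
E
python3 go.py 649 193.2 110 40
```

```text
t 35.88 pos [593.  240.8 189.6] yaw 39.59 zax [-0.027 -0.005 -1.   ] w 36.9 F [-0.5  0.6 -3.9] j [-0.43  0.51  0.    1.61 -0.01  1.05  0.27]
need x -0.913 y 0.177 z 0.666 turn -0.0034 (-0.4 deg)
clock: 36.3
tcp_pos: [645.3, 192.9, 131.2]
orientation: [0.423, 0.906, -0.01, -0.014]
wrist_force: [-1.8, 0.0, -5.9]
gripper_width: 37.0
t 36.45 pos [646.6 195.3 134.7] yaw 40.11 zax [-0.03  -0.004 -1.   ] w 37.0 F [ 0.8  0.7 -4.3] j [-0.34  0.63  0.01  1.55 -0.02  0.99  0.38]
need x -0.044 y 0.014 z 0.308 turn 0.0010 (0.1 deg)
```

View pics/w38.png

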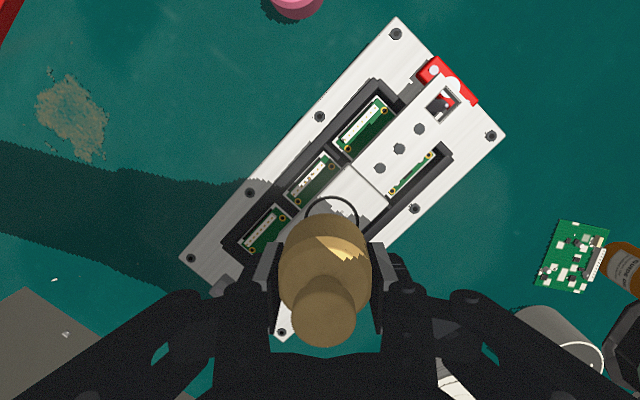

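View pics/s38.png

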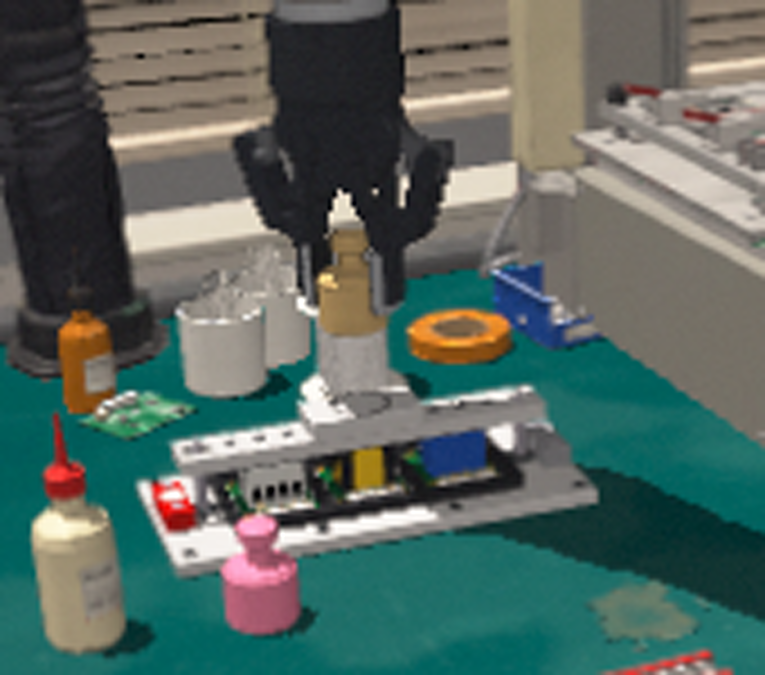

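```bash
python3 -m crank '[{"x":-0.044,"y":0.014,"z":0.1,"turn":0},{"x":-0.044,"y":0.014,"z":0.25,"turn":0},{"x":-0.044,"y":0.014,"z":0.36,"turn":0},{"x":-0.044,"y":0.014,"z":0.43,"turn":0},{"x":-0.044,"y":0.014,"z":0.45,"turn":0}]'
python3 - <<'E'
from fit import *
snap('wrist','w39.png',(230,120,430,300),4)
E
python3 go.py 649 193.2 81 40
```

```text
clock: 36.87
tcp_pos: [647.3, 192.9, 96.7]
orientation: [0.422, 0.907, -0.009, -0.014]
wrist_force: [-0.7, -0.1, -3.9]
gripper_width: 37.0
t 36.92 pos [647.6 192.9  97. ] yaw 40.12 zax [-0.032 -0.005 -0.999] w 37.2 F [ 0.5 -0.4 -4.6] j [-0.33  0.68  0.01  1.56 -0.02  0.93  0.38]
need x -0.012 y 0.022 z 0.200 turn 0.0010 (0.1 deg)
```

View pics/w39.png

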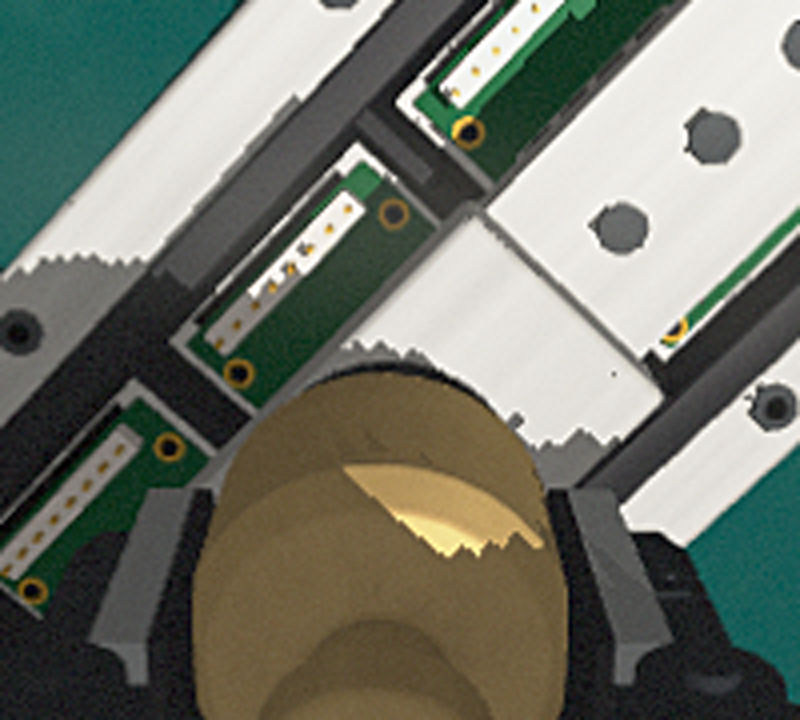

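```bash
python3 - <<'E'
from fit import *
o,M=axes()
c=tp(np.array([(472,212),(660,396)])/4+[230,120],97-63.); d=M.T@np.array([0.053,.9986,0])
print(c, np.linalg.norm(c[1]-c[0]), 'boss centre', (c.mean(0)-34*d).round(1))
print('weight base front', tp([(390/4+230,373/4+120)],17.7))
print('base-frame boss', (M.T@(np.array([648.4,194.0,63])-o['tcp_pos'])).round(1))
print('down in tool',(M.T@[0,0,-1]).round(4))
E
```

```text
[[36.4 13.  34. ]
 [11.9 38.1 34. ]] 35.07506236630236 boss centre [-0.7  2.3 34.2]
weight base front [[20.5  2.6 17.7]]
base-frame boss [-0.2  2.3 34. ]
down in tool [-0.0168  0.028   0.9995]
```

```bash
python3 -m crank '[{"x":-0.014,"y":0.019,"z":0.03,"turn":0},{"x":-0.014,"y":0.019,"z":0.07,"turn":0},{"x":-0.014,"y":0.019,"z":0.11,"turn":0},{"x":-0.014,"y":0.019,"z":0.14,"turn":0},{"x":-0.014,"y":0.019,"z":0.15,"turn":0}]'
python3 go.py 649 193.2 81 40
python3 - <<'E'
from fit import *
snap('wrist','w40.png',(230,120,430,300),4)
E
```

```text
clock: 37.33
tcp_pos: [648.8, 192.8, 84.5]
orientation: [0.422, 0.907, -0.009, -0.014]
wrist_force: [0.2, -0.3, -4.4]
gripper_width: 36.8
t 37.33 pos [648.8 192.8  84.5] yaw 40.12 zax [-0.033 -0.005 -0.999] w 36.8 F [ 0.2 -0.3 -4.4] j [-0.33  0.7   0.01  1.56 -0.02  0.92  0.39]
need x 0.001 y 0.006 z 0.043 turn 0.0010 (0.1 deg)
```

View pics/w40.png

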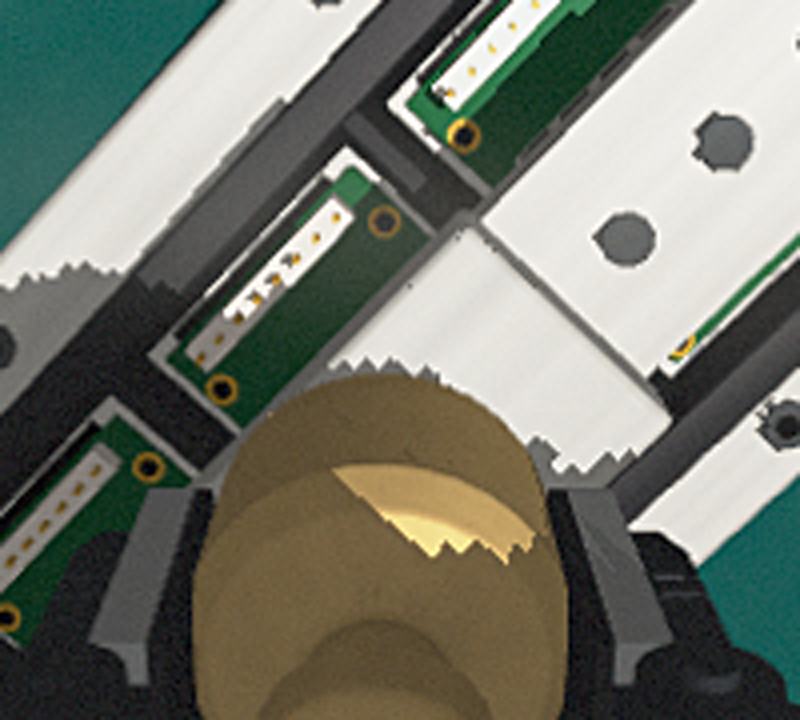

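```bash
python3 - <<'E'
from fit import *
o,M=axes()
c=tp(np.array([(470,224),(668,412)])/4+[230,120],84.5-63.); d=M.T@np.array([0.053,.9986,0])
print(c, np.linalg.norm(c[1]-c[0]), 'boss centre', (c.mean(0)-34*d).round(1))
E
python3 -m crank '[{"x":0,"y":0.005,"z":0.01,"turn":0},{"x":0,"y":0.005,"z":0.02,"turn":0},{"x":0,"y":0.005,"z":0.03,"turn":0},{"x":0,"y":0.005,"z":0.04,"turn":0},{"x":0,"y":0.005,"z":0.045,"turn":0}]'
python3 go.py 649 193.2 81 40
```

```text
[[37.5 11.9 21.5]
 [14.2 36.5 21.5]] 33.882886535831034 boss centre [ 1.   1.  21.7]
clock: 37.8
tcp_pos: [649.0, 193.1, 80.9]
orientation: [0.422, 0.907, -0.009, -0.014]
wrist_force: [-0.8, -0.6, -1.3]
gripper_width: 37.3
t 37.8 pos [649.  193.1  80.9] yaw 40.12 zax [-0.033 -0.005 -0.999] w 37.3 F [-0.8 -0.6 -1.3] j [-0.33  0.7   0.01  1.56 -0.02  0.91  0.39]
need x 0.001 y 0.000 z -0.001 turn 0.0010 (0.1 deg)
```

Centre agrees within 1 mm and contact has begun. Lower another millimetre or less, then release.

```bash
python3 -m crank '[{"x":0,"y":0,"z":0.004,"turn":0},{"x":0,"y":0,"z":0.008,"turn":0},{"x":0,"y":0,"z":0.01,"turn":0},{"x":0,"y":0,"z":0.01,"turn":0},{"x":0,"y":0,"z":0.01,"turn":0}]'
python3 -m crank '[{"x":0,"y":0,"z":0,"turn":0},{"x":0,"y":0,"z":0,"turn":0},{"x":0,"y":0,"z":0,"turn":0},{"x":0,"y":0,"z":0,"turn":0},{"x":0,"y":0,"z":0,"turn":0}]' 0.25
python3 - <<'E'
from fit import *
snap('wrist','w41.png')
E
python3 go.py 649 193.2 81 40
```

```text
clock: 38.22
tcp_pos: [649.3, 193.1, 80.8]
orientation: [0.422, 0.907, -0.009, -0.013]
wrist_force: [-2.4, -0.4, 3.8]
gripper_width: 37.0
clock: 38.63
tcp_pos: [649.5, 193.2, 80.9]
orientation: [0.422, 0.907, -0.009, -0.013]
wrist_force: [-0.8, 0.1, -0.1]
gripper_width: 64.0
t 38.68 pos [649.4 193.2  80.8] yaw 40.12 zax [-0.032 -0.005 -0.999] w 64.2 F [ 0.6  0.  -0.2] j [-0.33  0.7   0.01  1.56 -0.02  0.91  0.39]
need x 0.003 y -0.004 z -0.002 turn 0.0010 (0.1 deg)
```

View pics/w41.png

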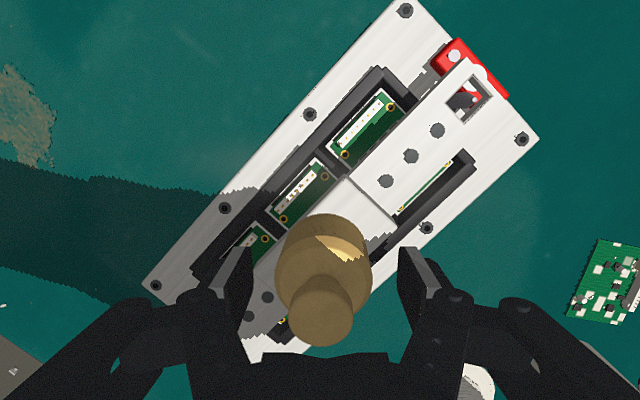

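```bash
python3 -m crank '[{"x":0,"y":0,"z":-0.15,"turn":0},{"x":0,"y":0,"z":-0.35,"turn":0},{"x":0,"y":0,"z":-0.55,"turn":0},{"x":0,"y":0,"z":-0.75,"turn":0},{"x":0,"y":0,"z":-0.95,"turn":0}]' 0.1
python3 -m crank '[{"x":0,"y":0,"z":-0.4,"turn":0},{"x":0,"y":0,"z":-0.8,"turn":0},{"x":0,"y":0,"z":-1,"turn":0},{"x":0,"y":0,"z":-1,"turn":0},{"x":0,"y":0,"z":-1,"turn":0}]'
python3 -m crank '[{"x":-0.3,"y":-0.4,"z":-0.1,"turn":0},{"x":-0.6,"y":-0.8,"z":-0.1,"turn":0},{"x":-0.7,"y":-1,"z":-0.1,"turn":0},{"x":-0.7,"y":-1,"z":-0.1,"turn":0},{"x":-0.7,"y":-1,"z":-0.1,"turn":0}]'
python3 - <<'E'
from fit import *
snap('wrist','w42.png')
snap('scene','s42.png',(160,120,350,280),4);snap('side','d42.png',(200,180,360,320),5)
E
python3 go.py 649 193.2 81 40
```

```text
clock: 39.1
tcp_pos: [652.1, 193.6, 158.6]
orientation: [0.422, 0.907, -0.009, -0.013]
wrist_force: [-0.2, -0.4, 0.1]
gripper_width: 77.1
clock: 39.52
tcp_pos: [655.5, 194.3, 241.0]
orientation: [0.422, 0.907, -0.007, -0.012]
wrist_force: [0.2, -1.6, -1.0]
gripper_width: 77.0
clock: 39.93
tcp_pos: [629.8, 98.1, 249.1]
orientation: [0.423, 0.906, -0.008, -0.012]
wrist_force: [-0.0, 0.1, 0.6]
gripper_width: 77.1
t 40.08 pos [630.2 102.  249.3] yaw 40.25 zax [-0.029 -0.003 -1.   ] w 76.5 F [0.  0.6 0.1] j [-0.23  0.45  0.04  1.56 -0.02  1.16  0.52]
need x 0.684 y 0.965 z 2.093 turn 0.0021 (0.2 deg)
```

View pics/w42.png

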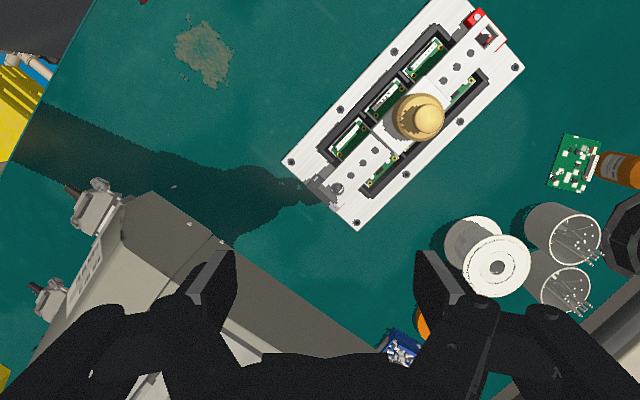

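View pics/s42.png

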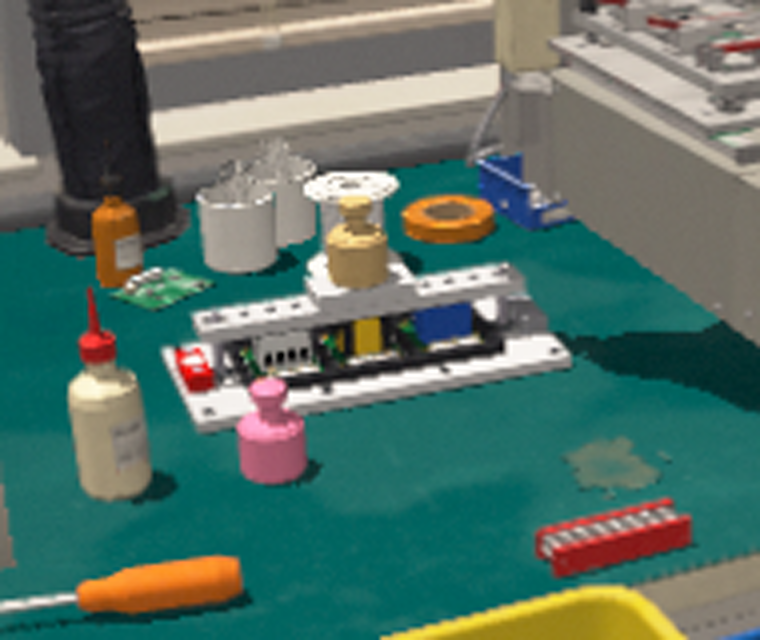

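View pics/d42.png

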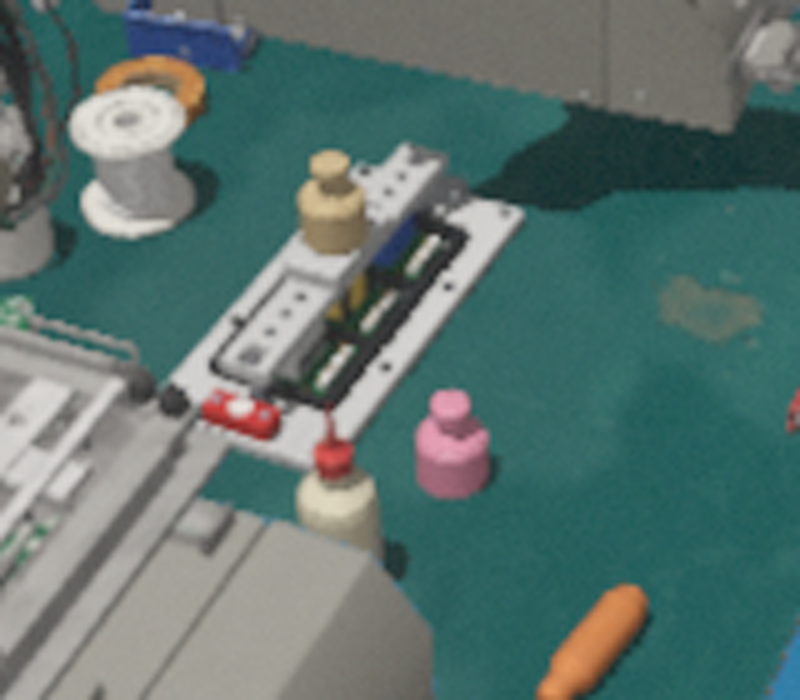

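```bash
python3 - <<'E'
from fit import *
snap('scene','s43.png')
for t in ['flux_bottle_mid','driver_mid','hex_keys_mid','weight_mid','bar_mid']:
    print(t,[(np.round(d['location']).tolist(),round(d['confidence'],2)) for d in spot_point(t,'scene')])
snap('wrist','w43.png',(330,30,500,190),4)
print([(np.round(d['location']).tolist(),round(d['confidence'],2)) for d in spot_point('weight_mid','wrist')],[(np.round(d['location']).tolist(),round(d['confidence'],2)) for d in spot_point('bar_mid','wrist')])
a=cv2.imread('pics/scene0.png').astype(int);b=cv2.imread('pics/s43.png').astype(int)
for n,(x0,y0,x1,y1) in dict(flux=(178,200,200,245),driver=(137,258,222,280),hex=(293,243,334,263),pink=(219,212,238,241)).items(): print(n,np.abs(a-b)[y0:y1,x0:x1].mean().round(1))
E
```

```text
flux_bottle_mid [([555.0, 384.0, 66.0], 0.6), ([647.0, 192.0, 2.0], 0.35)]
driver_mid [([414.0, 438.0, 14.0], 0.63)]
hex_keys_mid [([354.0, 156.0, 14.0], 0.97), ([653.0, 248.0, 23.0], 0.73)]
weight_mid [([529.0, 290.0, 30.0], 0.59), ([649.0, 197.0, 93.0], 0.51)]
bar_mid [([652.0, 190.0, 46.0], 0.91)]
[([647.0, 194.0, 92.0], 0.72), ([651.0, 197.0, 25.0], 0.15)] []
flux 7.0
driver 6.1
hex 6.2
pink 18.4
```

View pics/w43.png

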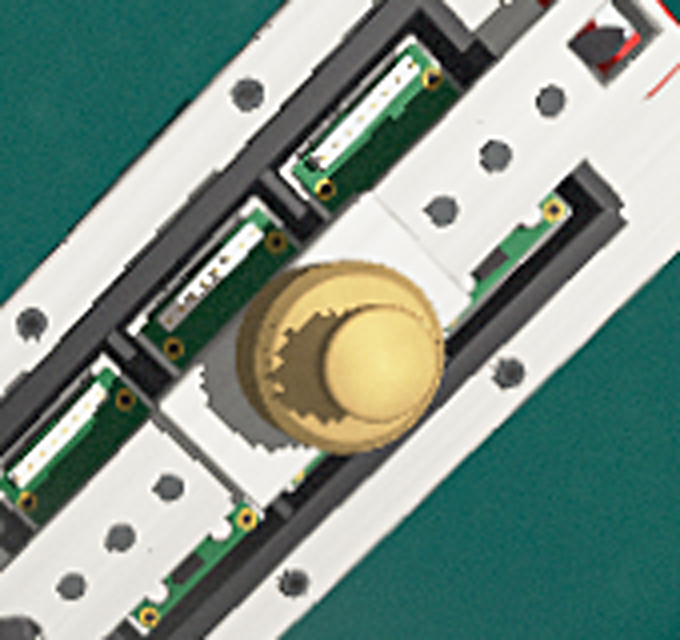

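The weight stands upright on the boss, the bar is over both posts, all headers are on the robot side, and the bystanders are where they were. Hand in.

```bash
python3 - <<'E'
from bench import workorder, sensors
print(workorder.sign_off(), sensors.get_obs()['clock'])
E
```

```text
the job is handed in; nothing more can be done
the job is handed in; nothing more can be done
```

The pallet is loaded and the job is handed in, at about 40 s of the 104 s allowed. I seated the boards in order: terminal-block board next to the red tag, transformer board in the middle, relay board next to the grey block. All three headers face the robot. The bar went over both posts, and the brass weight stands on its boss.

- **Bar:** a latch lever on the machine next to it overhung the boss. I gripped the bar by its arm, dragged it about 30 mm clear, then regripped it on the boss.
- **Last checks:** in the final pictures the three boards look level in their nests and the bar lies across all three components. The network puts the weight at (647–649, 194–197, 92–93), against an expected (648, 194, 92).
- **Bystanders:** the bottle, screwdriver and hex keys read within 4 mm of their first readings, which is the network's own accuracy.
- **Weaker or disagreeing readings:**
  - The wrist view gave no bar detection; only the scene camera confirmed it, about 5 mm off in height.
  - The picture around the unused pink weight changed more than around the bystanders. The loaded pallet behind it is the likely cause, and its detected position stayed within 5 mm.
  - The tool had drifted to about 2° off vertical by the end. The weight's seating does not show it.

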